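# Weigh the wax tin: raise its bail and hang it on the spring scale

## Robot

A 7-joint arm with a two-finger parallel gripper is mounted at the origin on the work surface. World frame = base frame: x ahead of the robot, y to its left, z up, the work surface at z = 0. Lengths are in m, angles in rad, forces in N, time in s.
With the tool pointing down it reaches from about 0.425 to 0.875 m from the base axis. Payload 4.7 kg.
Tool frame: the origin (TCP) lies midway between the tips of the shut fingers; the grasp point (between the pads) lies 19 mm behind it; z points along the fingers, y is the direction in which the jaws open and shut (so a half turn about z gives the same grasp; the last joint's range is limited). The gripper opens to 87 mm and grips with 3 to 60 N. Pads are 19 mm wide; open, the fingers measure 117 mm over their backs; the gripper's body (75 mm by 190 mm) begins 51 mm behind the grasp point.
Start: joints at [1.267, 0.321, -0.07, 1.45, 0.023, 1.371, -0.057], TCP at [0.203, -0.617, 0.223] pointing down, gripper open.
Joint ranges: [-2.86, 2.86], [-0.3, 2.09], [-1.38, 1.24], [0.06, 2.45], [-1.56, 4.7], [0.09, 2.05], [-2.69, 2.69]. Speed limits (rad/s): [2.57, 2.57, 3.14, 3.14, 3.14, 3.14, 3.14].

## Interface

Orientations are given as a rotation vector (axis times angle).
In Python, from bench import monitor, eyes, order gives the robot as it stands. The module is installed in compiled form; this text tells all that it offers.
- The arm moves only by the shell command python3 -m pendant 'ROWS' [FORCE]. ROWS is JSON, a list of rows, each a list of 3 entries, a list of its own where there are three numbers: the turn, a rotation vector about the tool's x, y, z in degrees, then the shift along the tool's x, y, z in m, then the gripper command: -1 is fully open, 1 is shut, values between are in proportion. In form: [[[rx, ry, rz], [tx, ty, tz], hand], ...]. A call has 1 to 8 rows; each row shifts and turns the commanded pose from where the row before left it, along the tool's axes as they then stand; what a row does not reach is not made up. A row lasts 1/8 s, in which the tool goes at most 62.5 mm and 10.7 degrees, less where a joint would pass 70% of its speed; a pose out of reach is approached as far as the arm can. A call is refused whole if a number of a shift passes 0.0625 or a number of a turn 10.7, either way. A call with a gripper value outside its range is refused whole. The fingers move at their own pace and stop on an object; FORCE is the grip in N (left out, the last holds). Time passes only in rows, so rows that do not move let the fingers close. It gives the time, the measured TCP pose, the force and the opening at its end, in the units of the state.
- monitor.get_state(): the state, without advancing time (a new reading comes with each control period).
- eyes.get_image(name): name is "scene" or "side" or "wrist"; returns a dict with "color" (420x560x3 uint8, red, green, blue), "range_z" (420x560 float32, m along the optical axis (not along the pixel's ray), 0 where there is no reading), "fx", "fy", "cx", "cy" (pixels), "world_to_cam" (4x4, takes a point from world to camera coordinates). Camera axes: x right, y up, looking along -z (the intrinsics and any distortion apply to the point x, -y, -z); pixel columns grow to the right and rows downward; lengths in m; the calibration is good to about 2 mm. A picture is of the moment at which its call begins.
- order.close_job(): hands the job in, once; it reports no verdict.
The state is a dict: "time": time; "joint_positions": joint angles; "qd": joint speeds; "joint_torque": joint torques, N m; "position": TCP position; "tool_rot": TCP orientation; "ft_force": force on the tool from outside, world axes, zero at the start; "torque": the same for the moment, N m; "grip_width": opening from 0.0 (shut) to 1.0 (fully open).
Only numpy, scipy, OpenCV 4.12 (cv2) and the standard library are available. Lean on these libraries where they do the work, as an engineer would, in place of code of your own. Each camera call takes 0.05 s, during which the arm holds its last target.

## Task

Weigh the wax tin: swing its wire bail up from lying flat until it stands upright, then lift the tin by the bail's black sleeve and hook the bail over the two-pronged hook of the spring scale. The scale is delicate and the tin's weight is not known, so ease the tin down slowly until the scale alone carries it before you let go: it must neither drop or spring back on the scale nor be pushed down to the scale's stop. Leave it hanging still, and leave the other things on the counter where they are.

Things in the scene. Friction and masses are not known exactly. Their poses are not given: they have to be found in the camera images.
- tin: Loose closed aluminium tin with a clip-on lid, 100 mm across (lid 105 mm), 92 mm tall, upright; contents hidden, total mass 0.28 to 0.92 kg. Origin at the centre of its underside, z up. Two ears at y = +-58 mm, 62 mm above the underside, carry the wire bail; the bail's pivot line is parallel to the tin's y axis.
- bail (a joint): Angle of the tin's swing bail (rad): 0 flat to the tin's -x side, 1.571 upright over the lid, 3.14 flat to +x. Starts at 0. Pivots are easy (0.01 N m): let go, it falls back flat. A 5 mm steel wire U, 116 mm wide, 112 mm from pivot line to its straight crossbar, which runs along the tin's y. Upright, the crossbar is 174 mm above the tin's underside.
- bail_grip (a point): Middle of the crossbar, where a black plastic sleeve 13 mm thick and 40 mm long turns freely on the wire; the wire is bare on both sides, straight to 44 mm from the middle. With the bail flat, the sleeve's axis is 59 mm clear of the lid's edge. Its y axis runs along the crossbar; x and z turn with the bail.
- scale: Spring scale, fixed: grey foot plate 215 x 150 mm with its top 13 mm above the counter, and an aluminium column (44 x 56 mm, 361 mm tall, 373 mm with its top screw), whose near face is 93 mm behind the hook's seat in the scale's +x direction. Origin on the counter right under the hook's seat; -x is the way the hook points, z up.
- hook_seat (a point): Where the middle of the crossbar lies when hung: midway between the hook's two prongs, in their hollow (12 mm long); 270 mm above the counter unloaded, sinks with the hook. Axes as the scale's. Prong tips rise to 22 mm above this point, 16 to 23 mm in front (-x); behind, the prongs rise to 16 mm above it at 30 mm. The crossbar lies across both prongs, the sleeve between them.
- hook (a joint): How far the scale's hook has sunk (m): 0 unloaded. A soft spring with little damping carries it: 4.5 mm for each newton (13 to 41 mm for this tin), stop at 60 mm. The hook is two 7 mm round steel prongs along the scale's x axis, 64 mm apart centre to centre, 57 mm clear between. They enter the bail's opening from the hook's front (-x) side, the bail's legs passing outside them.
- mat: Orange silicone mat, fixed, 280 x 340 x 4 mm; origin at the centre of its underside. The tin, the cork block and the groove scraper start on it.
- cork: Bystander: loose cork block 45 x 75 x 35 mm; origin at the centre of its underside.
- groove_scraper: Bystander: loose black groove scraper 101 x 26 x 9 mm; origin near the centre of its underside, long along its x.
- jar: Bystander: loose glass jar with its cap screwed shut, 72 mm across, 105 mm tall; origin at the centre of its underside.
- brush: Bystander: loose wax brush 62 x 125 x 36 mm; origin at the centre of its underside.
- round_tin: Bystander: loose flat round tin without a bail, 86 mm across, 30 mm tall; origin at the centre of its underside.
- wax_bar: Bystander: loose green wax bar 95 x 40 x 28 mm; origin at the centre of its underside.
- plexi_scraper: Bystander: loose clear scraper plate 65 x 140 x 5 mm; origin at the centre of its underside.
There are look-alikes about, which are no part of the job. Leave any orange look-alike of the tin alone.

How it is judged:
On the way, in this order (a step that is already met when the one before it is completed fails the run):
1. the bail stands upright (within 0.25 rad) while the tin still stands on the mat (value of joint bail between 1.32 and 1.82 rad and height (world z) of tin below 0.012 m), for 0.1 s.
2. the bail's crossbar lies in the hook and the scale takes weight (hook sunk 8 mm or more) (distance between bail_grip and hook_seat below 0.02 m and value of joint hook above 0.008 m), for 0.1 s.
At the end, for the whole second after the job is handed in: The tin hangs free by its bail on the scale's hook: the middle of the crossbar within 20 mm of the hook's seat, the hook sunk more than 8 mm under the tin's weight, the tin more than 30 mm above the counter, within 0.2 rad of upright, and at rest (tin under 0.05 m/s, hook under 0.03 m/s) (all of step 2 and height (world z) of tin above 0.03 m and angle between tin's own z axis and vertical below 0.2 rad and linear speed of tin below 0.05 m/s and velocity of joint hook between -0.03 and 0.03 m/s); the robot touches nothing.
It fails at once if the scale's hook moves faster than 0.11 m/s: the tin dropped on it, or it sprang back (velocity of joint hook above 0.11 m/s or velocity of joint hook below -0.11 m/s).
It fails at once if the scale's hook is pushed down to its stop (56 mm or more) (value of joint hook above 0.056 m).
It fails at once if the tin is lifted more than 20 mm off the counter while the bail is not upright (within 0.5 rad) (height (world z) of tin above 0.02 m and (value of joint bail below 1.07 rad or value of joint bail above 2.07 rad)).
It fails at once if the tin tips more than 0.6 rad (angle between tin's own z axis and vertical above 0.6 rad).
It fails at once if a bystander is moved more than 15 mm (distance of any of cork, groove_scraper, jar, brush, round_tin, wax_bar, plexi_scraper from where it was at the start of the episode above 0.015 m).
It also fails if it takes over 72 s, if anything falls off the work surface, if the arm or the gripper's body presses on something with over 40 N, if the wrist force passes 120 N, or if a joint passes its speed limit or range.

## Working session

There is one attempt and no reset: what is moved stays moved. The work goes in short steps, Python scripts to look and compute and a shell command to move; the robot and the scene stay as the last step left them, time stands still between calls to the robot, and variables do not carry over. Pictures are saved under pics/ and viewed, and the job is handed in when it is done.

```bash
mkdir -p pics; ls; cat > h.py <<'E'
from bench import monitor, eyes, order
import numpy as np, cv2
def grab(n):
    d=eyes.get_image(n); np.savez('last_'+n+'.npz',**{k:np.array(v) for k,v in d.items()}); return d
def load(n): return dict(np.load('last_'+n+'.npz'))
def save(n,f,crop=None,s=1):
    d=load(n); c=d['color']
    if crop: c=c[crop[1]:crop[3],crop[0]:crop[2]]
    c=cv2.resize(c,None,fx=s,fy=s,interpolation=cv2.INTER_CUBIC)
    cv2.imwrite('pics/'+f,c[:,:,::-1])
def pw(d,u,v,z=None):
    z=d['range_z'][int(v),int(u)] if z is None else z
    p=np.array([(u-d['cx'])/d['fx']*z,-(v-d['cy'])/d['fy']*z,-z,1])
    return (np.linalg.inv(d['world_to_cam'])@p)[:3]
def cloud(d):
    v,u=np.mgrid[0:420,0:560]; z=d['range_z']
    P=np.stack([(u-d['cx'])/d['fx']*z,-(v-d['cy'])/d['fy']*z,-z,np.ones_like(z)],-1)
    W=P@np.linalg.inv(d['world_to_cam']).T
    W=W[...,:3]; W[z==0]=np.nan; return W
def st():
    s=monitor.get_state(); return s
E
python3 - <<'E'
from h import *
np.set_printoptions(precision=4,suppress=True)
for n in ['scene','side','wrist']:
    d=grab(n); save(n,n+'0.png'); print(n,[float(d[k]) for k in('fx','fy','cx','cy')],d['world_to_cam'])
    print([k for k in d])
print(st())
E
```

```text
pics
scene [439.6247623892628, 439.6247623892628, 274.3661921193549, 203.09832007547882] [[-0.7964  0.6048 -0.0061  0.4229]
 [-0.4312 -0.5607  0.7069  0.132 ]
 [ 0.4241  0.5655  0.7073 -1.5874]
 [ 0.      0.      0.      1.    ]]
['color', 'range_z', 'fx', 'fy', 'cx', 'cy', 'world_to_cam']
side [431.34803109222645, 431.34803109222645, 276.97853716019404, 210.9987431602802] [[ 0.8971 -0.4415 -0.0141 -0.4645]
 [ 0.3524  0.696   0.6257 -0.3115]
 [-0.2665 -0.5663  0.7799 -1.4077]
 [ 0.      0.      0.      1.    ]]
['color', 'range_z', 'fx', 'fy', 'cx', 'cy', 'world_to_cam']
wrist [296.6811523395446, 296.6811523395446, 284.792159900662, 215.0709095574311] [[ 0.3129 -0.9498 -0.0022 -0.6479]
 [ 0.9088  0.3001 -0.2899  0.0352]
 [ 0.276   0.0887  0.9571 -0.3913]
 [ 0.      0.      0.      1.    ]]
['color', 'range_z', 'fx', 'fy', 'cx', 'cy', 'world_to_cam']
{'time': 0.15, 'joint_positions': array([ 1.2671,  0.3216, -0.0701,  1.4514,  0.0226,  1.3708, -0.0569]), 'qd': array([ 0.0006, -0.0017,  0.0013, -0.0038, -0.001 ,  0.0009,  0.0013]), 'joint_torque': array([  0.0006, -49.1793,  -0.4041, -31.2877,  -0.0641,   0.0405,
         0.0001]), 'position': array([ 0.2029, -0.6171,  0.2217]), 'tool_rot': array([-3.1006, -0.4969,  0.0005]), 'ft_force': array([-0.013 ,  0.1375,  0.1877]), 'torque': array([-0.0436,  0.0537, -0.0033]), 'grip_width': 1.000159912080915}
```

View pics/scene0.png

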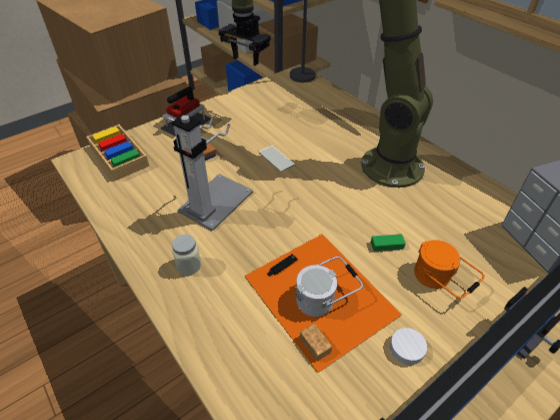

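View pics/side0.png

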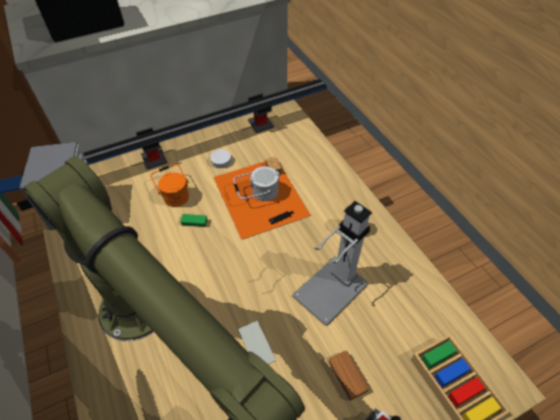

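View pics/wrist0.png

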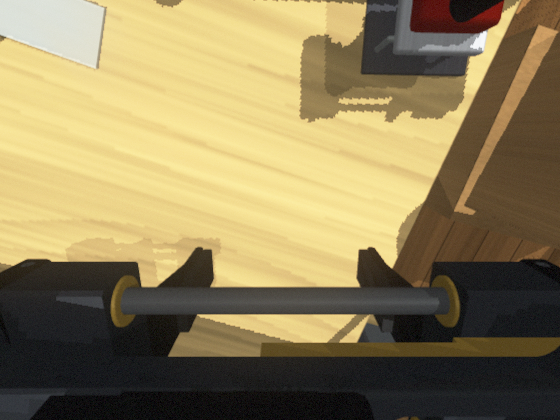

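The silver tin stands on the orange mat at scene (317,290), with its bail lying towards (352,272). The orange look-alike is at (437,262), off the mat. The silver one fits because it is aluminium and on the mat. The scale column is at (195,165) with its prongs near (220,135). I'll confirm with an enlarged crop.

```bash
python3 - <<'E'
from h import *
np.set_printoptions(precision=4,suppress=True)
save('scene','c1.png',(240,220,400,370),5)
save('scene','c2.png',(150,80,290,230),4)
save('side','c3.png',(215,140,395,340),4)
d=load('scene')
for n,(u,v) in dict(sleeve=(351,271),lid=(316,280),cork=(315,340),groove=(283,265),jar=(186,245),rt=(408,343),wax=(388,242)).items(): print(n,pw(d,u,v))
W=cloud(d)
# lid: points z 0.085-0.105 near
m=(abs(W[...,2]-0.096)<0.006)
v,u=np.nonzero(m); sel=(u>280)&(u<345)&(v>255)&(v<315)
P=W[v[sel],u[sel]]; print(len(P),P.mean(0),P.min(0),P.max(0))
E
```

```text
sleeve [0.4824 0.276  0.069 ]
lid [0.5899 0.2545 0.0966]
cork [0.678  0.3574 0.0388]
groove [0.5891 0.1175 0.0147]
jar [ 0.8003 -0.0421  0.1067]
rt [0.4992 0.4978 0.0293]
wax [0.2971 0.2482 0.0284]
1134 [0.5936 0.2601 0.096 ] [0.536  0.2061 0.09  ] [0.6479 0.3099 0.1018]
```

View pics/c1.png

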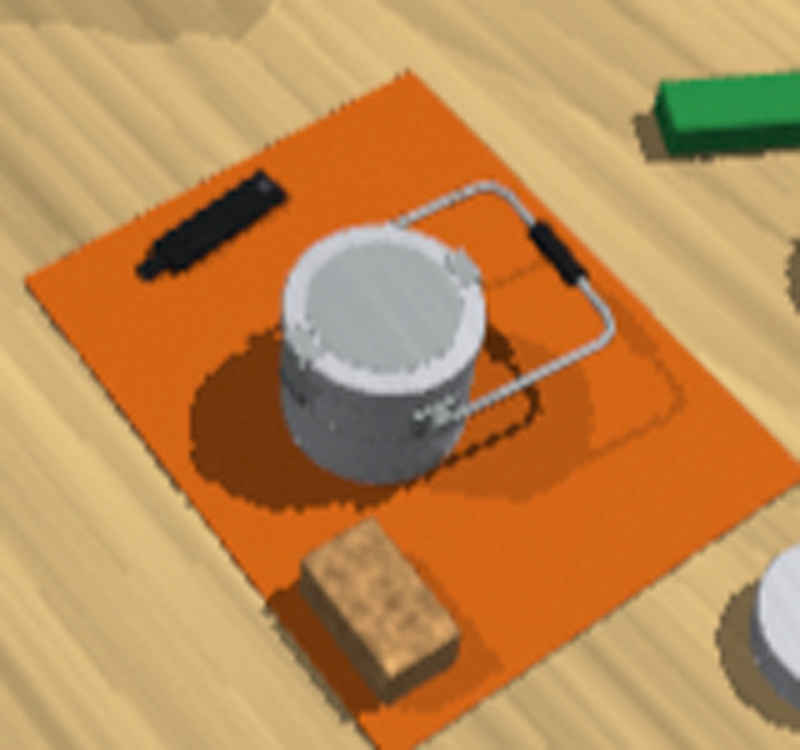

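View pics/c2.png

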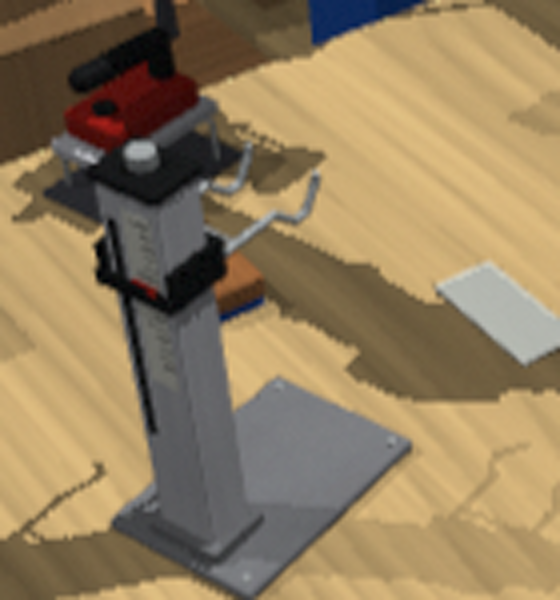

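View pics/c3.png

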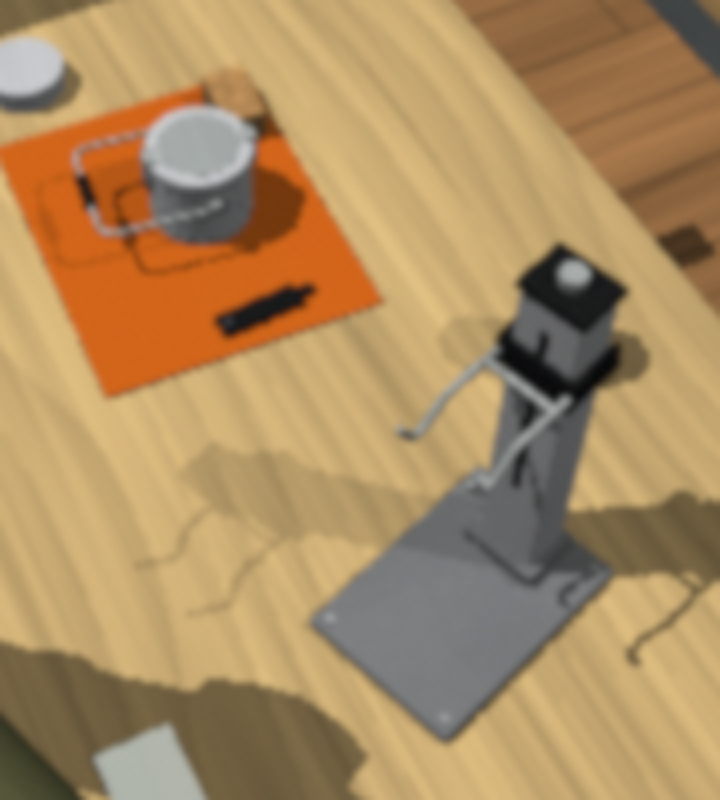

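Crop confirms: silver tin on the mat, bail flat with black sleeve at scene (351,271). The scale's prongs point towards the robot side. Next I'll measure the tin and scale precisely.

```bash
python3 - <<'E'
from h import *
np.set_printoptions(precision=4,suppress=True)
S=load('scene');D=load('side')
def ray(d,u,v):
    T=np.linalg.inv(d['world_to_cam']); r=T[:3,:3]@np.array([(u-d['cx'])/d['fx'],-(v-d['cy'])/d['fy'],-1]); return T[:3,3],r
def atz(d,u,v,z):
    o,r=ray(d,u,v); return o+r*(z-o[2])/r[2]
def tri(a,b):
    o1,r1=ray(S,*a);o2,r2=ray(D,*b); A=np.c_[r1,-r2]; x=np.linalg.lstsq(A,o2-o1,rcond=None)[0]
    p,q=o1+r1*x[0],o2+r2*x[1]; return (p+q)/2,np.linalg.norm(p-q)
print('plate scene',*[atz(S,u,v,.013) for u,v in[(219.5,175),(252.5,191.3),(212,229.5),(178.8,210.5)]])
print('plate side',*[atz(D,u,v,.013) for u,v in[(293,295.5),(326.8,325),(368,282.5)]])
print('tips',tri((212,117),(336,262)),tri((229.5,124.5),(316,248)))
print('tipsX',tri((212,117),(316,248)),tri((229.5,124.5),(336,262)))
# sleeve
print('sleeve',tri((351,271),(236,187.5)))
for n,d in(('S',S),('D',D)):
    W=cloud(d);c=d['color'].astype(int)
    m=(W[...,2]>0.05)&(W[...,2]<0.09)&(c.max(-1)<70)&(np.hypot(W[...,0]-.48,W[...,1]-.28)<.05)
    P=W[m]; print(n,'sleeve',len(P),P.mean(0)); 
    m=(W[...,2]>0.06)&(W[...,2]<0.085)&(W[...,0]<.53)&(W[...,0]>.44)&(abs(W[...,1]-.275)<.1)
    P=W[m];print(len(P),P[:,1].min(),P[:,1].max())
    Q=P[P[:,0]<np.percentile(P[:,0],70)]; print('bar fit',np.polyfit(P[:,1],P[:,0],1))
    m=(abs(W[...,2]-.096)<.006)&(np.hypot(W[...,0]-.59,W[...,1]-.26)<.06)
    P=W[m][:,:2].astype(np.float32); print(n,'lid circle',cv2.minEnclosingCircle(P),P.mean(0))
    m=(W[...,2]>0.2)&(W[...,2]<0.36)&(np.hypot(W[...,0]-.68,W[...,1]+.15)<.2)
    P=W[m]; print('column',len(P),P.mean(0),P.min(0),P.max(0))
E
```

```text
plate scene [ 0.5242 -0.3269  0.013 ] [ 0.4804 -0.1884  0.013 ] [ 0.6789 -0.1245  0.013 ] [ 0.721 -0.26   0.013]
plate side [ 0.4767 -0.2024  0.013 ] [ 0.5238 -0.3399  0.013 ] [ 0.722  -0.2717  0.013 ]
tips (array([ 0.5522, -0.2876,  0.286 ]), np.float64(0.01209947299409741)) (array([ 0.529 , -0.2236,  0.2843]), np.float64(0.007539676146412393))
tipsX (array([ 0.5431, -0.2466,  0.3048]), np.float64(0.04193903148524569)) (array([ 0.5379, -0.2644,  0.2661]), np.float64(0.06400048880168362))
sleeve (array([0.4801, 0.2743, 0.0652]), np.float64(5.3575125102965186e-05))
S sleeve 54 [0.4829 0.275  0.0717]
176 0.20624280769928938 0.33060176336067365
bar fit [0.0394 0.4808]
S lid circle ((0.5919274687767029, 0.25835180282592773), 0.05609247833490372) [0.5936 0.2601]
column 1409 [ 0.6633 -0.1959  0.2854] [ 0.5283 -0.2831  0.2   ] [ 0.7055 -0.1632  0.36  ]
D sleeve 10 [0.4792 0.2699 0.0711]
79 0.20529666433816807 0.33056262026481853
bar fit [0.0024 0.4892]
D lid circle ((0.5904648900032043, 0.2550336420536041), 0.05563778430223465) [0.5888 0.2539]
column 1068 [ 0.6415 -0.2245  0.2927] [ 0.5275 -0.2848  0.2008] [ 0.7049 -0.1782  0.3599]
```

```bash
python3 -m pendant '[[[0,0,0],[0,0,-0.05],-1],[[0,0,0],[0,0,-0.055],-1],[[0,0,0],[0.01,-0.01,-0.055],-1],[[0,0,0],[0.03,-0.03,-0.04],-1],[[0,0,0],[0.036,-0.038,0],-1],[[0,0,0],[0.036,-0.038,0],-1],[[0,0,0],[0.036,-0.038,0],-1],[[0,0,0],[0.03,-0.03,0],-1]]'; python3 - <<'E'
from h import *
grab('wrist'); save('wrist','w1.png')
E
```

```text
time: 1.15
position: [0.3156, -0.3848, 0.4226]
tool_rot: [3.101, 0.499, 0.0]
ft_force: [-0.6, 0.5, -0.3]
grip_width: 1.002
```

View pics/w1.png

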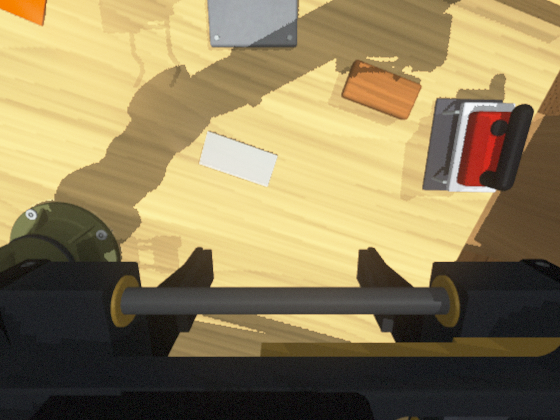

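```bash
python3 -m pendant '[[[0,0,0],[0.03,-0.03,0],-1],[[0,0,0],[0.036,-0.038,0],-1],[[0,0,0],[0.03,-0.034,0],-1],[[0,0,0],[0.012,-0.012,0],-1]]'; python3 - <<'E'
from h import *
grab('wrist'); save('wrist','w2.png')
E
```

```text
time: 1.7
position: [0.3828, -0.2423, 0.4229]
tool_rot: [3.1, 0.504, 0.001]
ft_force: [-0.7, -0.2, 0.6]
grip_width: 1.004
```

View pics/w2.png

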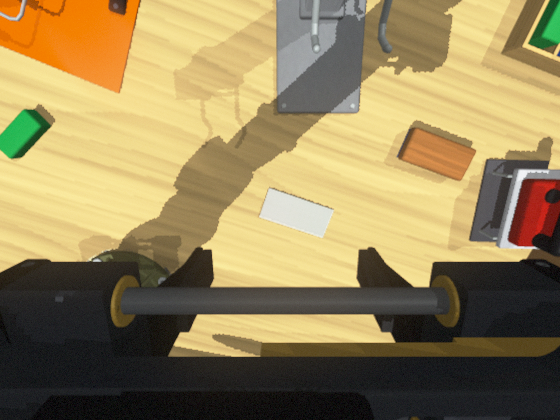

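The wrist view shows the prong tips at (316,48) and (388,48), and the plate's front corners at (277,112) and (360,112).

```bash
python3 - <<'E'
from h import *
np.set_printoptions(precision=4,suppress=True)
d=load('wrist'); W=cloud(d)
save('wrist','w2c.png',(260,0,420,130),5)
T=np.linalg.inv(d['world_to_cam'])
def atz(u,v,z):
    r=T[:3,:3]@np.array([(u-d['cx'])/d['fx'],-(v-d['cy'])/d['fy'],-1]); o=T[:3,3]; return o+r*(z-o[2])/r[2]
print('cam',T[:3,3])
print('corners',atz(277,112,.013),atz(360,112,.013))
print('tips',atz(316,48,.290),atz(388,48,.290), pw(d,317,47),pw(d,387,47))
# prong points by depth
m=(W[...,2]>.24)&(W[...,2]<.31)&(np.hypot(W[...,0]-.56,W[...,1]+.25)<.12)
v,u=np.nonzero(m)
P=W[m]
for name,s in(('L',u<350),('R',u>=350)):
    Q=P[s]; 
    c,vec=cv2.fitLine(Q[:,:2].astype(np.float32),cv2.DIST_HUBER,0,.01,.01).ravel()[:2],None
    l=cv2.fitLine(Q[:,:2].astype(np.float32),cv2.DIST_HUBER,0,.01,.01).ravel()
    print(name,len(Q),'yaw',np.arctan(l[1]/l[0]),l, Q.min(0),Q.max(0))
S=load('scene'); Ws=cloud(S)
for n,Wx in(('wrist',W),('scene',Ws),('side',cloud(load('side')))):
    m=(abs(Wx[...,2]-.013)<.004)&(np.hypot(Wx[...,0]-.6,Wx[...,1]+.23)<.16)
    p=Wx[m]; print(n,len(p),cv2.minAreaRect(p[:,:2].astype(np.float32)))
E
```

```text
cam [ 0.4583 -0.2159  0.5845]
corners [ 0.4759 -0.1951  0.013 ] [ 0.5238 -0.3385  0.013 ]
tips [ 0.5293 -0.2213  0.29  ] [ 0.5496 -0.2818  0.29  ] [ 0.5304 -0.2219  0.2899] [ 0.5501 -0.2807  0.2897]
L 396 yaw 0.31404266 [ 0.9511  0.3089  0.5497 -0.2143] [ 0.5259 -0.2247  0.2636] [ 0.5682 -0.2057  0.2924]
R 443 yaw 0.2975017 [ 0.9561  0.2931  0.5709 -0.2737] [ 0.546  -0.2852  0.2618] [ 0.5891 -0.266   0.2922]
wrist 8580 ((0.5817705392837524, -0.23741036653518677), (0.1773986965417862, 0.14991313219070435), 18.475902557373047)
scene 1354 ((0.6006478667259216, -0.22843343019485474), (0.21538487076759338, 0.1531287133693695), 17.951900482177734)
side 1947 ((0.5878104567527771, -0.2407625913619995), (0.22000297904014587, 0.2625856101512909), 89.5870132446289)
```

View pics/w2c.png

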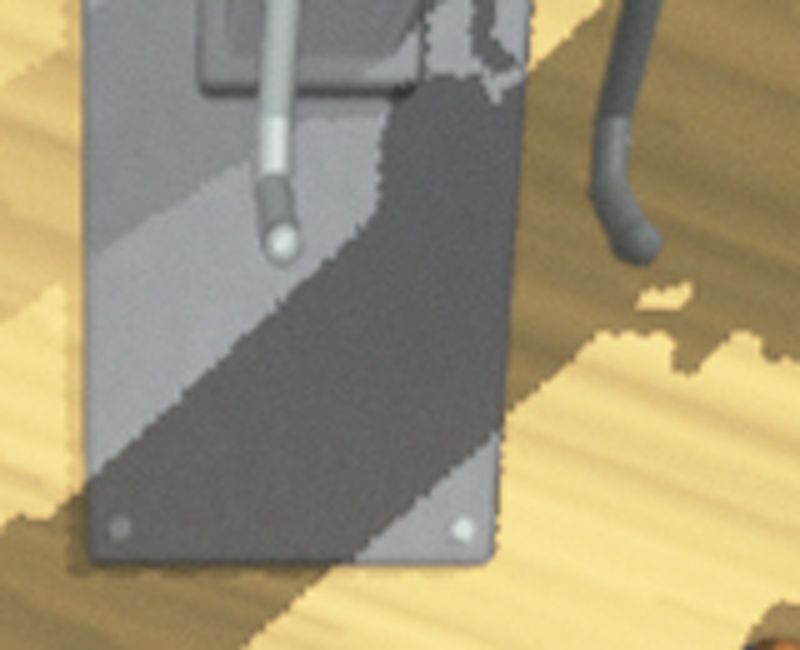

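```bash
python3 - <<'E'
from h import *
np.set_printoptions(precision=4,suppress=True)
d=load('wrist'); W=cloud(d)
a=.32; X=np.array([np.cos(a),np.sin(a)]);Y=np.array([-X[1],X[0]])
m=(W[...,2]>.24)&(W[...,2]<.32)&(np.hypot(W[...,0]-.56,W[...,1]+.25)<.12)
P=W[m]; s=(P[:,:2]-[.56,-.245])@X; t=(P[:,:2]-[.56,-.245])@Y
for lo in np.arange(-.03,.03,.003):
    r=[]
    for sg in(1,-1):
        k=(s>=lo)&(s<lo+.003)&(t*sg>0)
        if k.sum()>3: r+= [round(float(np.percentile(P[k,2],90)),4), round(float(np.median(t[k])),4)]
    print(round(lo+.0015,4),r)
E
```

```text
-0.0285 []
-0.0255 [0.2907, 0.0319, 0.2899, -0.0316]
-0.0225 [0.2911, 0.0322, 0.2913, -0.0305]
-0.0195 [0.2907, 0.033, 0.2904, -0.03]
-0.0165 [0.2845, 0.033, 0.2848, -0.0298]
-0.0135 [0.2802, 0.0329, 0.2791, -0.0299]
-0.0105 [0.2752, 0.0328, 0.2754, -0.0299]
-0.0075 [0.2719, 0.0325, 0.2714, -0.03]
-0.0045 [0.2677, 0.0323, 0.2674, -0.0311]
-0.0015 [0.268, 0.0323, 0.2671, -0.0314]
0.0015 [0.2676, 0.0325, 0.2677, -0.031]
0.0045 [0.268, 0.0326, 0.2686, -0.0305]
0.0075 [0.2709, 0.0321, 0.271, -0.031]
0.0105 [0.2737, 0.0322, 0.2738, -0.0309]
0.0135 [0.2759, 0.0325, 0.2757, -0.0313]
0.0165 [0.2783, 0.0322, 0.2782, -0.0311]
0.0195 [0.2792, 0.0323, 0.2791, -0.0306]
0.0225 []
0.0255 []
0.0285 []
```

```bash
python3 -m pendant '[[[0,0,0],[0.035,-0.015,0],-1],[[0,0,0],[0.035,-0.025,0],-1],[[0,0,0],[0.025,-0.048,0],-1],[[0,0,0],[0.023,-0.051,0],-1],[[0,0,0],[0.023,-0.051,0],-1],[[0,0,0],[0.023,-0.051,0],-1],[[0,0,0],[0.023,-0.051,0],-1],[[0,0,0],[0.018,-0.04,0],-1]]'; python3 -m pendant '[[[0,0,-10.6],[0,0,0.02],-1],[[0,0,-10.6],[0,0,0.03],-0.3],[[0,0,-10.6],[0,0,0.03],-0.3],[[0,0,-10.6],[0,0,0.03],-0.3],[[0,0,-10.6],[0,0,0.02],-0.3],[[0,0,-10.6],[0,0,0.01],-0.3]]';python3 - <<'E'
from h import *
grab('wrist'); save('wrist','w3.png')
E
```

```text
time: 2.75
position: [0.4732, 0.1348, 0.4225]
tool_rot: [3.102, 0.495, 0.001]
ft_force: [1.5, 0.1, 0.3]
grip_width: 1.002
time: 3.5
position: [0.4728, 0.1321, 0.281]
tool_rot: [-2.37, -2.061, 0.003]
ft_force: [-0.1, -0.2, 0.1]
grip_width: 0.657
```

View pics/w3.png

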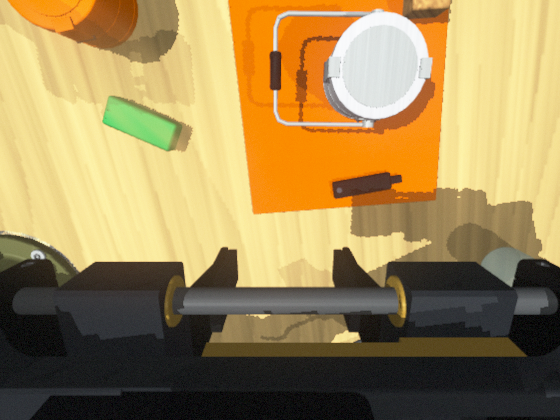

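Wrist view: sleeve at (275,71), crossbar running vertically in the image, lid centre near (378,66), groove scraper at (365,184) and cork at (427,5).

```bash
python3 - <<'E'
from h import *
np.set_printoptions(precision=4,suppress=True)
d=load('wrist'); W=cloud(d);c=d['color'].astype(int)
save('wrist','w3c.png',(230,0,450,150),3.6)
print('sleeve',pw(d,275,71))
T=np.linalg.inv(d['world_to_cam'])
def atz(u,v,z):
    r=T[:3,:3]@np.array([(u-d['cx'])/d['fx'],-(v-d['cy'])/d['fy'],-1]); o=T[:3,3]; return o+r*(z-o[2])/r[2]
m=(W[...,2]>.055)&(W[...,2]<.085)&(c.max(-1)<90)&(np.hypot(W[...,0]-.482,W[...,1]-.275)<.06)
v,u=np.nonzero(m);print('sl px',len(u),u.mean(),v.mean(),u.min(),u.max(),v.min(),v.max()); print(W[m].mean(0),W[m].min(0),W[m].max(0)); 
print('ctr@.066',atz(u.mean(),v.mean(),.066+.004))
m=(W[...,2]>.055)&(W[...,2]<.085)&(W[...,0]<.495)&(W[...,0]>.46)&(abs(W[...,1]-.275)<.075)
P=W[m]; print(len(P),cv2.fitLine(P[:,:2].astype(np.float32),cv2.DIST_HUBER,0,.01,.01).ravel(),P[:,1].min(),P[:,1].max(),P[:,2].mean())
m=(abs(W[...,2]-.097)<.006)&(np.hypot(W[...,0]-.59,W[...,1]-.26)<.07)
P=W[m][:,:2].astype(np.float32); print('lid',cv2.minEnclosingCircle(P),P.mean(0),cv2.fitEllipse(cv2.convexHull(P)))
E
```

```text
sleeve [0.4805 0.2725 0.0713]
sl px 362 275.3508287292818 69.79005524861878 270 280 52 89
[0.4811 0.2737 0.071 ] [0.4733 0.2534 0.0662] [0.4889 0.2929 0.0739]
ctr@.066 [0.4811 0.2739 0.07  ]
806 [0.1473 0.9891 0.4832 0.2848] 0.2099291958567582 0.3285426735013161 0.06918890212007077
lid ((0.5906749963760376, 0.2557334899902344), 0.05543709546327591) [0.5904 0.2579] ((0.5908669233322144, 0.25642845034599304), (0.10306698083877563, 0.1080319881439209), 80.94967651367188)
```

View pics/w3c.png

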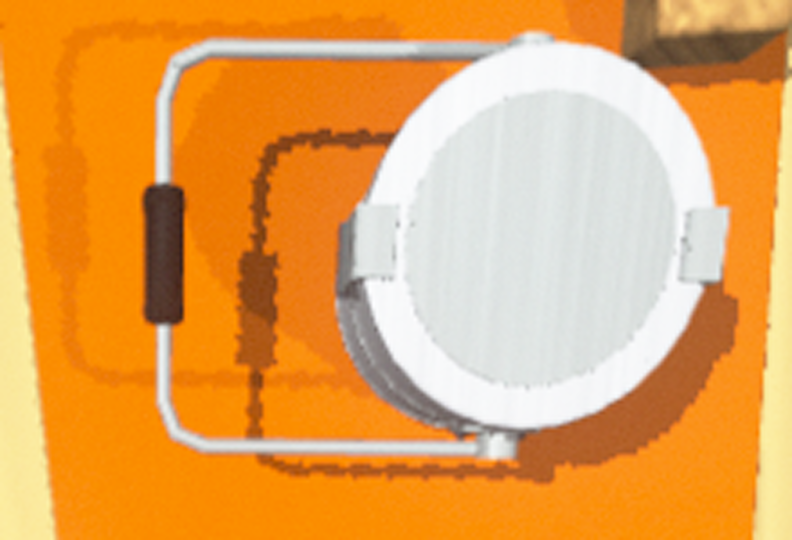

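```bash
python3 -m pendant '[[[0,0,0],[0.047,-0.004,0.02],-0.3],[[0,0,0],[0.047,-0.004,0.04],-0.3],[[0,0,0],[0.0475,-0.0035,0.05],-0.3],[[0,0,0],[0,0,0.05],-0.3],[[0,0,0],[0,0,0.03],-0.3],[[0,0,-0.6],[0,0,0.004],-0.3],[[0,0,0],[0,0,0],-0.3]]';python3 - <<'E'
from h import *
grab('wrist'); save('wrist','w4.png'); grab('scene'); save('scene','s4.png',(260,200,420,340),5);print(st()['position'],st()['ft_force'])
E
```

```text
time: 4.42
position: [0.4822, 0.2712, 0.094]
tool_rot: [2.366, 2.067, 0.001]
ft_force: [0.0, -0.3, -0.6]
grip_width: 0.654
[0.48256933 0.27176715 0.09493827] [ 0.80012838 -0.28078715  0.43888552]
```

View pics/w4.png

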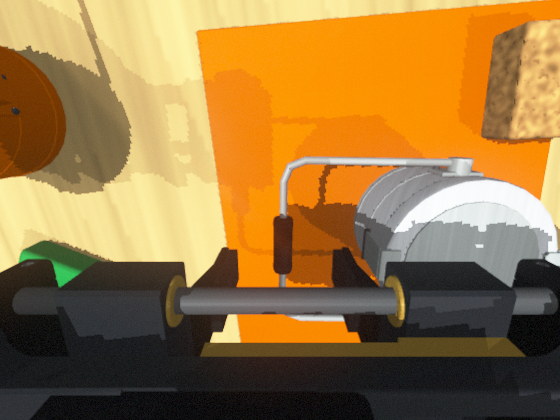

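View pics/s4.png

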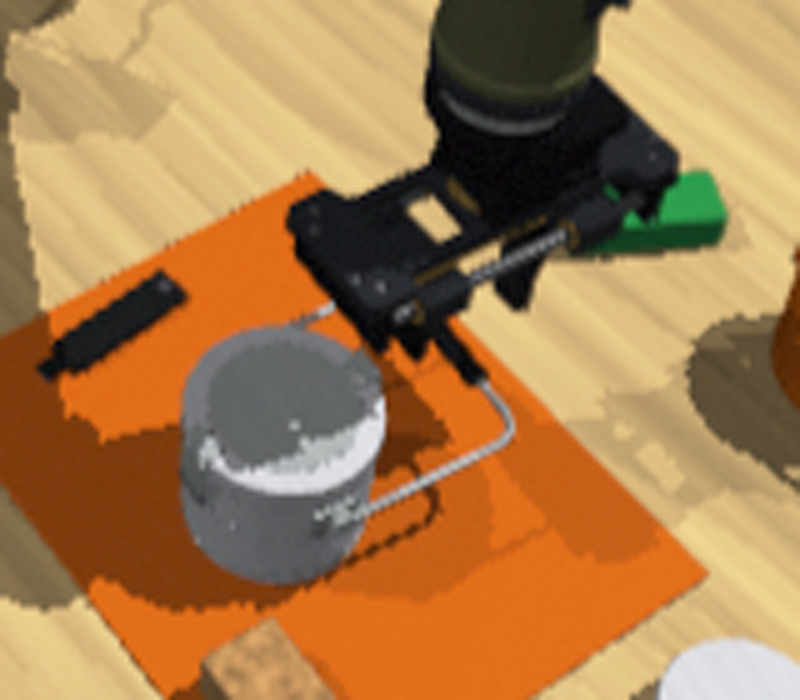

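Fingers straddle the sleeve. I'll descend and grip.

```bash
python3 -m pendant '[[[0,0,0],[0.002,-0.001,0.02],-0.3],[[0,0,0],[0,0,0.018],-0.3],[[0,0,0],[0,0,0.008],-0.3],[[0,0,0],[0,0,0.0],-0.3],[[0,0,0],[0,0,0],1],[[0,0,0],[0,0,0],1],[[0,0,0],[0,0,0],1],[[0,0,0],[0,0,0],1]]' 45;python3 - <<'E'
from h import *
grab('wrist'); save('wrist','w5.png');s=st();print(s['position'],s['ft_force'],s['grip_width']*87,s['joint_positions'])
E
```

```text
time: 5.52
position: [0.4805, 0.2737, 0.0475]
tool_rot: [2.363, 2.069, 0.0]
ft_force: [-0.2, 0.1, -0.5]
grip_width: 0.281
[0.48047991 0.27367863 0.04739689] [ 0.73915758 -0.09664704 -0.11185789] 20.383137577889624 [ 0.20651421  0.42097946 -0.91154624  1.86071482  0.38276486  1.04615824
 -0.99185426]
```

View pics/w5.png

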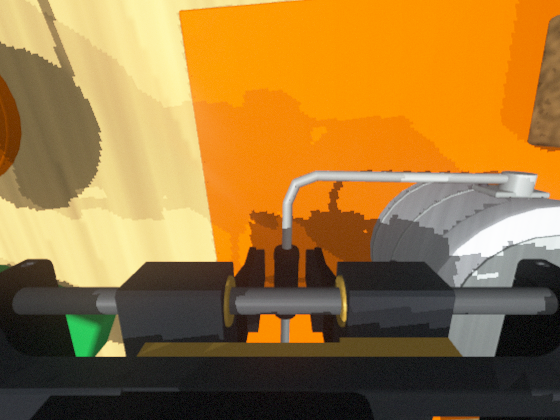

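```bash
python3 -m pendant '[[[0,0,0],[0,0,0],1],[[0,0,0],[0,0,0],1],[[0,0,0],[0,0,0],1]]'; python3 - <<'E'
from h import *
s=st();print(s['position'],s['ft_force'],s['grip_width']*87)
# arc
a=-.15;R=.112
import numpy as np
prev=np.zeros(3)
for k in range(1,25):
    th=min(k/22*np.pi/2,np.pi/2)
    print(k,round(R*(1-np.cos(th)),4),round(R*np.sin(th),4))
E
```

```text
time: 5.95
position: [0.4806, 0.2736, 0.0473]
tool_rot: [2.364, 2.069, 0.0]
ft_force: [0.9, -1.1, 1.3]
grip_width: 0.134
[0.48057911 0.27358286 0.04734001] [ 0.88622359 -1.05084002  1.27314972] 11.676368586584008
1 0.0003 0.008
2 0.0011 0.0159
3 0.0026 0.0238
4 0.0045 0.0316
5 0.0071 0.0391
6 0.0101 0.0465
7 0.0137 0.0537
8 0.0178 0.0606
9 0.0223 0.0671
10 0.0274 0.0733
11 0.0328 0.0792
12 0.0387 0.0846
13 0.0449 0.0897
14 0.0514 0.0942
15 0.0583 0.0983
16 0.0655 0.1019
17 0.0729 0.1049
18 0.0804 0.1075
19 0.0882 0.1094
20 0.0961 0.1109
21 0.104 0.1117
22 0.112 0.112
23 0.112 0.112
24 0.112 0.112
```

```bash
python3 -m pendant '[[[0,0,0],[0,0.0003,-0.008],1],[[0,0,0],[0,0.0008,-0.0079],1],[[0,0,0],[0,0.0015,-0.0079],1],[[0,0,0],[0,0.0019,-0.0078],1],[[0,0,0],[0,0.0026,-0.0075],1],[[0,0,0],[0,0.003,-0.0074],1],[[0,0,0],[0,0.0036,-0.0072],1],[[0,0,0],[0,0.0041,-0.0069],1]]' ; python3 -c "
from h import *
grab('scene'); save('scene','s6.png',(260,200,420,340),5)"
```

```text
time: 6.95
position: [0.498, 0.2713, 0.1083]
tool_rot: [-2.363, -2.07, 0.001]
ft_force: [-0.7, -0.9, -0.4]
grip_width: 0.129
```

View pics/s6.png

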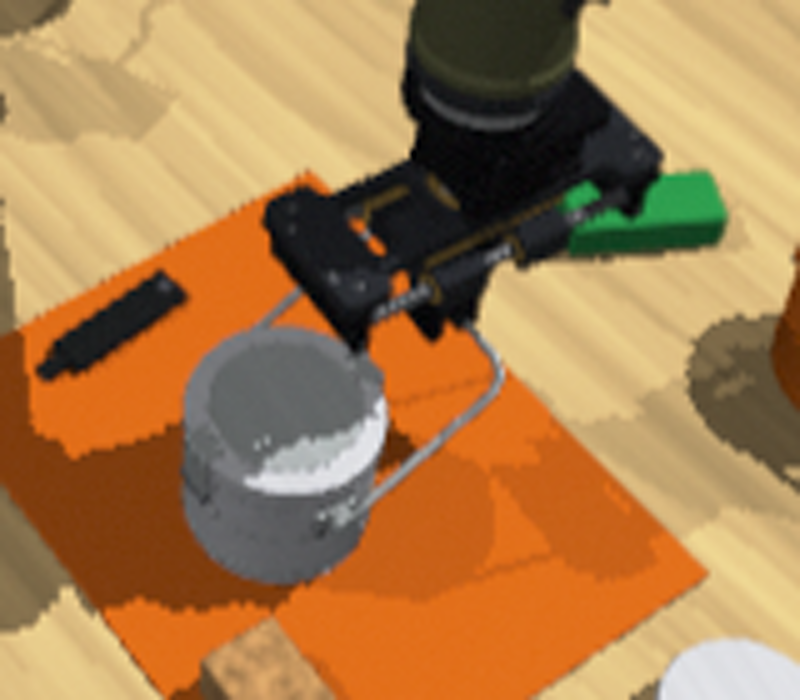

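The bail is swinging up with the sleeve still held, and the tin hasn't moved.

```bash
python3 -m pendant '[[[0,0,0],[0,0.0045,-0.0065],1],[[0,0,0],[0,0.0051,-0.0062],1],[[0,0,0],[0,0.0054,-0.0059],1],[[0,0,0],[0,0.0059,-0.0054],1],[[0,0,0],[0,0.0062,-0.0051],1],[[0,0,0],[0,0.0065,-0.0045],1],[[0,0,0],[0,0.0069,-0.0041],1]]';  python3 -m pendant '[[[0,0,0],[0,0.0072,-0.0036],1],[[0,0,0],[0,0.0074,-0.003],1],[[0,0,0],[0,0.0075,-0.0026],1],[[0,0,0],[0,0.0078,-0.0019],1],[[0,0,0],[0,0.0078,-0.0015],1],[[0,0,0],[0,0.0074,-0.0004],1],[[0,0,0],[0,0.005,0],1],[[0,0,0],[0,0,0],1]]' ; python3 -c "
from h import *
grab('scene'); save('scene','s7.png',(240,180,400,330),5)
grab('side'); save('side','d7.png',(200,120,320,220),6);s=st();print(s['position'],s['ft_force'],s['joint_positions'])"
```

```text
time: 7.88
position: [0.5387, 0.2659, 0.1462]
tool_rot: [2.363, 2.069, 0.0]
ft_force: [-2.2, -3.2, 3.4]
grip_width: 0.133
time: 8.88
position: [0.5902, 0.2585, 0.1596]
tool_rot: [2.364, 2.066, 0.004]
ft_force: [-0.3, -2.6, 7.4]
grip_width: 0.134
[0.58989762 0.25862642 0.15957092] [ 0.02077809 -3.24171452  6.87620084] [ 0.21034656  0.48618379 -0.89026538  1.52731413  0.38746668  1.31041045
 -0.85657909]
```

View pics/s7.png

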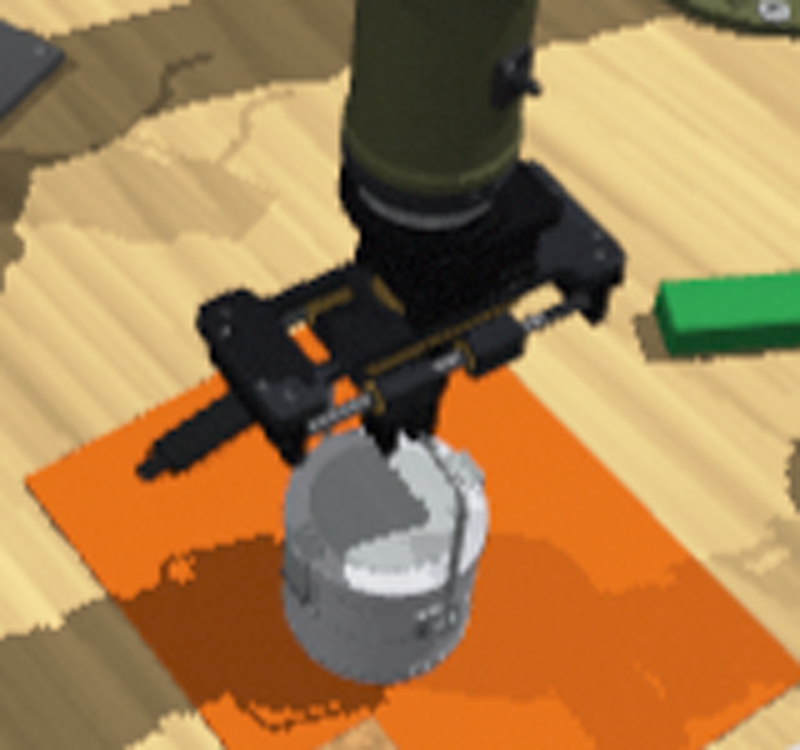

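View pics/d7.png

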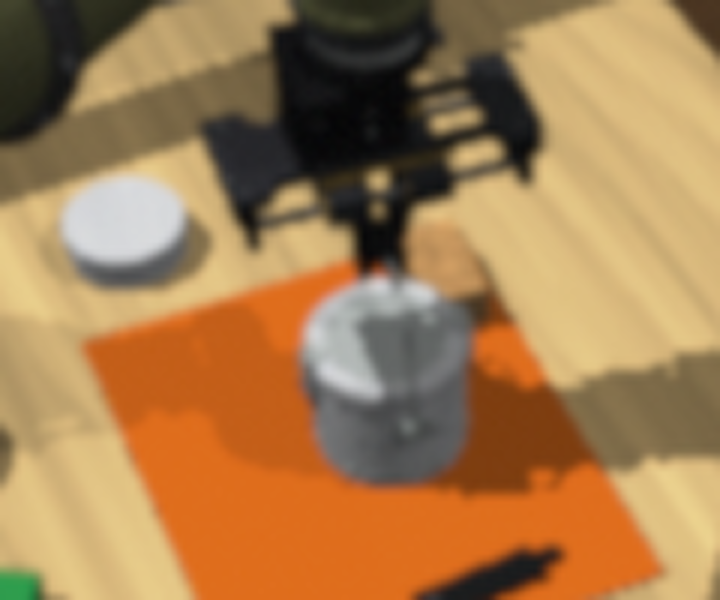

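```bash
python3 -m pendant '[[[0,0,0],[0,0,0],1],[[0,0,0],[0,0,-0.001],1],[[0,0,0],[0,0,-0.001],1],[[0,0,0],[0,0,0],1]]';  python3 -m pendant '[[[0,0,0],[0,0,-0.002],1],[[0,0,0],[0,0,-0.003],1],[[0,0,0],[0,0,-0.003],1],[[0,0,0],[0,0,-0.002],1],[[0,0,0],[0,0,0],1],[[0,0,0],[0,0,0],1]]' ; python3 -c "
from h import *
grab('scene'); save('scene','s8.png',(240,180,400,330),5)
s=st();print(s['position'],s['ft_force'],s['torque'])"
```

```text
time: 9.48
position: [0.5876, 0.2593, 0.1598]
tool_rot: [-2.363, -2.069, 0.001]
ft_force: [0.3, -1.3, -0.5]
grip_width: 0.132
time: 10.22
position: [0.5878, 0.2593, 0.1705]
tool_rot: [2.364, 2.069, -0.0]
ft_force: [0.4, 0.3, -4.5]
grip_width: 0.136
[0.58781565 0.25930409 0.17045783] [ 0.05297549 -0.17055759 -3.82879728] [-0.04499852 -0.1674261   0.00546649]
```

View pics/s8.png

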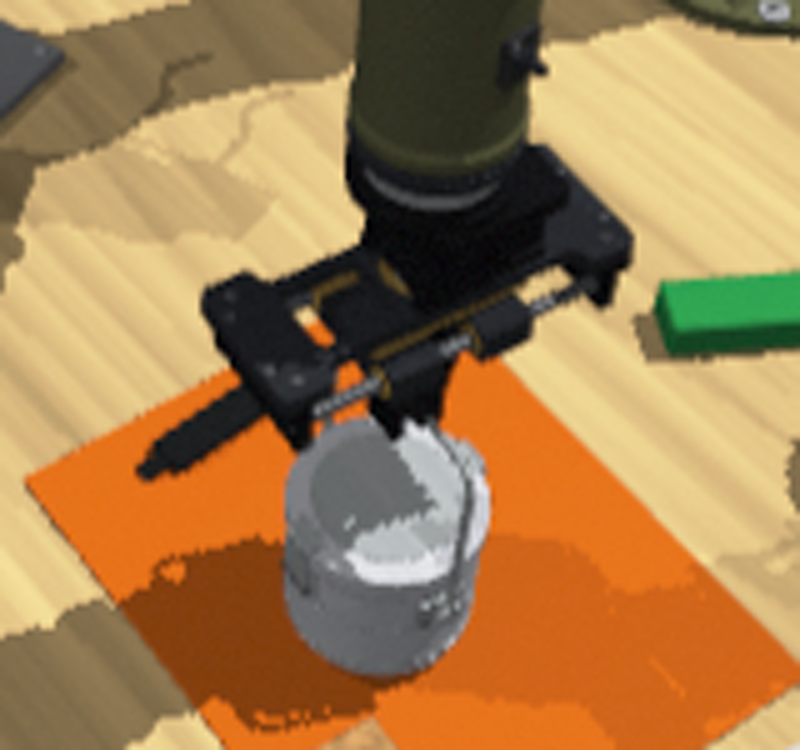

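```bash
python3 -m pendant '[[[0,0,-1],[0,0,-0.006],1],[[0,0,-3],[0,0,-0.012],1],[[0,0,-4.5],[0,0,-0.016],1],[[0,0,-5],[0,0,-0.018],1],[[0,0,-5],[0,0,-0.018],1],[[0,0,-4.5],[0,0,-0.016],1],[[0,0,-3],[0,0,-0.013],1],[[0,0,-0.9],[0,0,-0.009],1]]' 50;  python3 -m pendant '[[[0,0,0],[0,0,-0.006],1],[[0,0,0],[0,0,-0.004],1],[[0,0,0],[0,0,0],1]]' ; python3 -c "
from h import *
from scipy.spatial.transform import Rotation as R
np.set_printoptions(precision=4,suppress=True)
s=st();print(s['position'],s['ft_force'],s['torque']);M=R.from_rotvec(s['tool_rot']).as_matrix();print(M,s['joint_positions'])
g=s['position']-M[:,2]*.019
print(g, M.T@(np.array([.4746,-.272,.314])-g))
grab('scene'); save('scene','s9.png')"
```

```text
time: 11.28
position: [0.5879, 0.2596, 0.2796]
tool_rot: [1.816, 2.563, 0.001]
ft_force: [-0.4, 0.5, -4.9]
grip_width: 0.133
time: 11.65
position: [0.5878, 0.2594, 0.2886]
tool_rot: [1.817, 2.562, -0.0]
ft_force: [0.2, -0.2, -4.9]
grip_width: 0.134
[0.5878 0.2594 0.2886] [ 0.2369 -0.1685 -4.925 ] [ 0.0005 -0.0885 -0.0064]
[[-0.3306  0.9438  0.0001]
 [ 0.9438  0.3306 -0.0002]
 [-0.0002  0.     -1.    ]] [ 0.2619  0.4506 -1.0145  1.3405  0.379   1.5525 -0.3748]
[0.5878 0.2594 0.3076] [-0.4641 -0.2825 -0.0063]
```

View pics/s9.png

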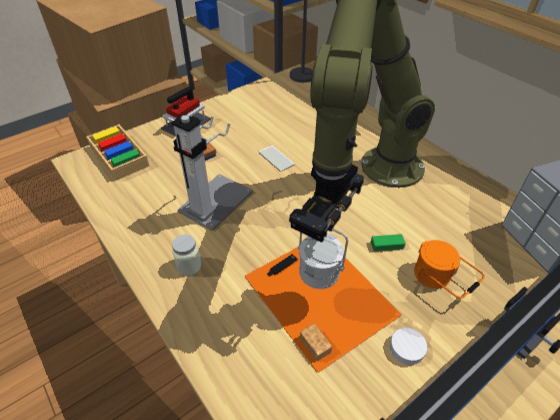

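```bash
python3 -m pendant '[[[0,0,0],[-0.0055,-0.0034,-0.003],1],[[0,0,1],[-0.011,-0.0067,-0.003],1],[[0,0,0],[-0.0166,-0.0101,0],1],[[0,0,0],[-0.0221,-0.0135,0],1],[[0,0,0],[-0.0276,-0.0168,0],1],[[0,0,0],[-0.0331,-0.0202,0],1],[[0,0,0],[-0.0331,-0.0202,0],1],[[0,0,0],[-0.0331,-0.0202,0],1]]'; python3 -c "
from h import *
s=st();print(s['joint_positions'])"
```

```text
time: 12.7
position: [0.5391, 0.0494, 0.2947]
tool_rot: [1.841, 2.544, -0.002]
ft_force: [0.5, -0.1, -3.5]
grip_width: 0.137
[ 0.79798212  0.16058623 -1.03795686  1.58015639  0.14003142  1.4803913
  0.07092603]
```

```bash
python3 -m pendant '[[[0,0,0],[-0.0331,-0.0202,0],1],[[0,0,0],[-0.0331,-0.0202,0],1],[[0,0,0],[-0.0331,-0.0202,0],1],[[0,0,0],[-0.0331,-0.0202,0],1],[[0,0,0],[-0.0331,-0.0202,0],1],[[0,0,0],[-0.0331,-0.0202,0],1],[[0,0,0],[-0.0276,-0.0168,0],1],[[0,0,0],[-0.0221,-0.0135,0],1]]';python3 -m pendant '[[[0,0,0],[-0.0166,-0.0101,0],1],[[0,0,0],[-0.011,-0.0067,0],1],[[0,0,0],[-0.0055,-0.0034,0],1],[[0,0,0],[0,0,0],1]]'; python3 -c "
from h import *
from scipy.spatial.transform import Rotation as R
np.set_printoptions(precision=4,suppress=True)
s=st();print(s['position'],s['ft_force'],s['torque']);M=R.from_rotvec(s['tool_rot']).as_matrix();print(s['joint_positions'],np.arctan2(M[1,1],M[0,1]))
g=s['position']-M[:,2]*.019
print(g)
grab('scene'); save('scene','s10.png');grab('side'); save('side','d10.png')"
```

```text
time: 13.7
position: [0.4727, -0.2339, 0.2948]
tool_rot: [1.843, 2.544, -0.002]
ft_force: [0.5, 1.0, -5.1]
grip_width: 0.138
time: 14.2
position: [0.4654, -0.2693, 0.2946]
tool_rot: [-1.839, -2.547, -0.0]
ft_force: [0.1, -0.2, -4.4]
grip_width: 0.134
[ 0.4654 -0.2693  0.2946] [ 0.1113 -0.231  -4.4355] [-0.0196 -0.1259  0.0115]
[ 1.2101  0.1075 -0.7881  1.5938  0.0762  1.4722  0.7372] 0.31983803034858094
[ 0.4654 -0.2693  0.3136]
```

View pics/s10.png

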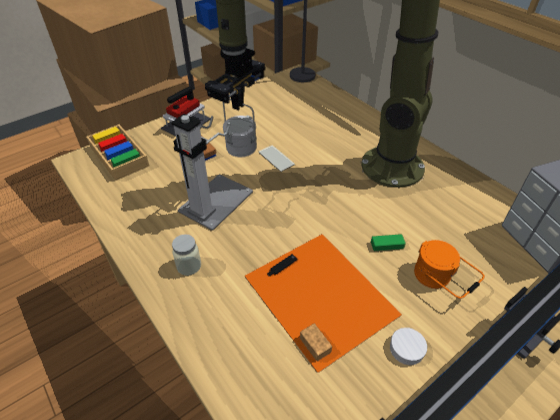

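View pics/d10.png

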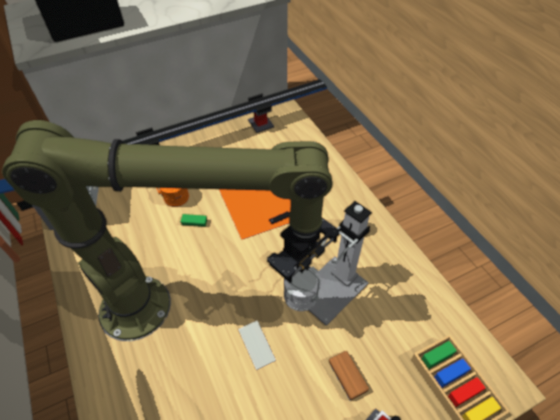

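```bash
python3 -m pendant '[[[-2,0,0],[0,0.0007,0],1],[[-4,0,0],[0,0.0013,0],1],[[-5,0,0],[0,0.0017,0],1],[[-5,0,0],[0,0.0017,0],1],[[-5,0,0],[0,0.0017,0],1],[[-5,0,0],[0,0.0017,0],1],[[-4,0,0],[0,0.0013,0],1],[[-2,0,0],[0,0.0007,0],1]]'; python3 -m pendant '[[[0,0,0],[0,0,0],1]]'; cat > chk.py <<'E'
from h import *
from scipy.spatial.transform import Rotation as R
np.set_printoptions(precision=4,suppress=True)
s=st();M=R.from_rotvec(s['tool_rot']).as_matrix();g=s['position']-M[:,2]*.019
a=.32;SX=np.array([np.cos(a),np.sin(a),0]);SY=np.array([-SX[1],SX[0],0])
d=g-np.array([.560,-.244,.270])
print('t',round(s['time'],2),'g',g,'rel seat scale axes',d@SX,d@SY,d[2],'F',s['ft_force'],'q',s['joint_positions'])
print('M',M.ravel())
print('tool comps of scale +X, up:',M.T@SX,M.T@[0,0,1])
E
python3 chk.py; python3 -c "
from h import *
grab('wrist'); save('wrist','w11.png');grab('side'); save('side','d11.png',(240,180,400,330),5)"
```

```text
time: 15.3
position: [0.4745, -0.2655, 0.2964]
tool_rot: [1.606, 2.226, 0.637]
ft_force: [0.2, -0.5, -4.8]
grip_width: 0.134
time: 15.42
position: [0.4746, -0.2656, 0.2964]
tool_rot: [1.607, 2.227, 0.636]
ft_force: [-0.1, -0.2, -4.2]
grip_width: 0.137
t 15.43 g [ 0.465  -0.2687  0.3126] rel seat scale axes -0.09791284604135132 0.006383348478759368 0.042573975430597544 F [-0.0532 -0.235  -4.1926] q [ 1.4186 -0.1451 -0.5686  1.8971 -0.6341  1.1997  1.3526]
M [-0.315   0.806   0.5012  0.9491  0.2673  0.1666  0.0003  0.5281 -0.8492]
tool comps of scale +X, up: [-0.0004  0.8492  0.5281] [ 0.0003  0.5281 -0.8492]
```

View pics/w11.png

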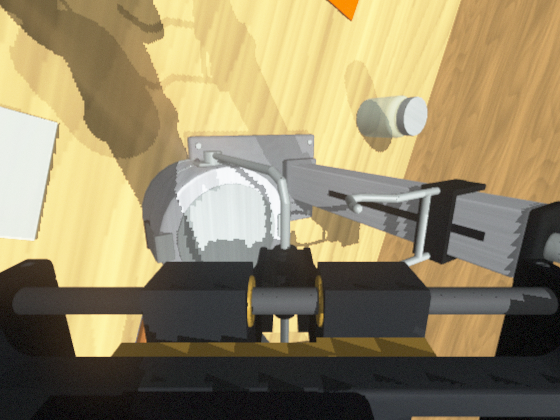

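View pics/d11.png

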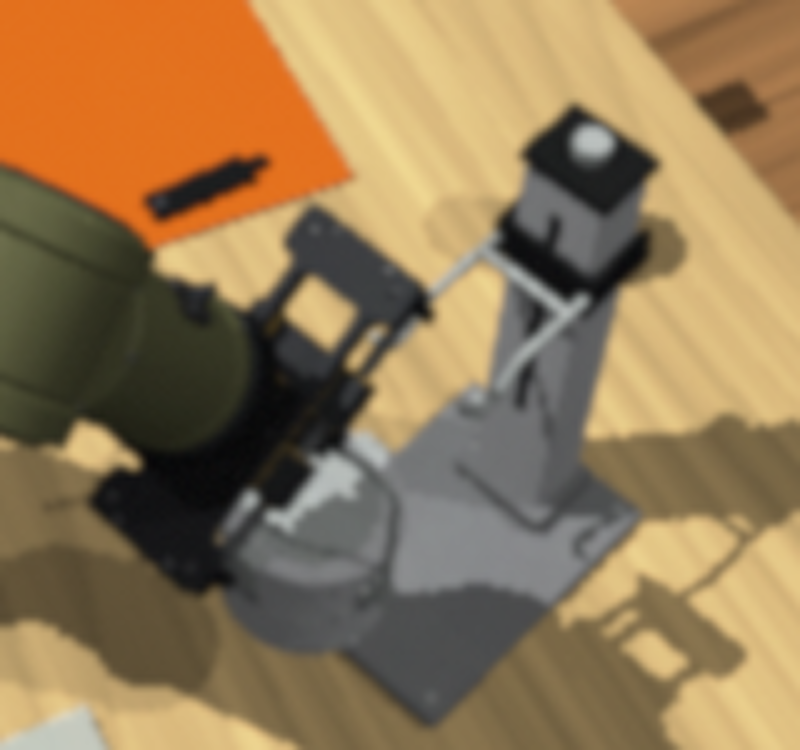

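```bash
python3 - <<'E'
from h import *
np.set_printoptions(precision=4,suppress=True)
a=.32;SX=np.array([np.cos(a),np.sin(a),0]);SY=np.array([-SX[1],SX[0],0]);S=np.array([.560,-.244,.270])
for n in('wrist','side'):
    if n=='side': grab(n)
    W=cloud(load(n)); D=W-S; x=D@SX;y=D@SY;z=D[...,2]
    for lo in np.arange(-.06,.05,.01):
        k=(z>=lo)&(z<lo+.01)&(abs(x+.098)<.03)&(abs(y-.0064-.05)<.03)&(y>.03)
        k2=(z>=lo)&(z<lo+.01)&(abs(x+.098)<.03)&(y<-.03)&(y>-.08)
        print(n,round(lo,3),k.sum(),np.median(x[k]) if k.sum() else 0,np.median(y[k]) if k.sum() else 0,'|',k2.sum(),np.median(y[k2]) if k2.sum() else 0)
E
```

```text
wrist -0.06 102 -0.10167322042996034 0.05816788923364005 | 0 0
wrist -0.05 2495 -0.09895597854328274 0.04570883331479339 | 0 0
wrist -0.04 463 -0.10691679245480835 0.03771418047068135 | 0 0
wrist -0.03 40 -0.09834943048738001 0.06557951075428334 | 0 0
wrist -0.02 50 -0.09861328600956604 0.06510328984265604 | 0 0
wrist -0.01 54 -0.09872602414075382 0.06523228232290668 | 0 0
wrist 0.0 63 -0.09873627665006154 0.06503400220570422 | 0 0
wrist 0.01 70 -0.0990058176915739 0.06511333158586437 | 41 -0.04965429545568176
wrist 0.02 89 -0.09904112534431238 0.06515629138109519 | 0 0
wrist 0.03 178 -0.09884921510049438 0.06223423498875736 | 0 0
wrist 0.04 565 -0.09854120082974327 0.045668552410336016 | 27 -0.030637092884148544
side -0.06 0 0 0 | 13 -0.04119157820073966
side -0.05 2 -0.12528973914001335 0.03391904047004615 | 58 -0.038284435869156815
side -0.04 3 -0.12220391743165332 0.033111124192966884 | 44 -0.03607573015329346
side -0.03 0 0 0 | 3 -0.05242076788460923
side -0.02 0 0 0 | 4 -0.05198572269751882
side -0.01 0 0 0 | 4 -0.051580635753413484
side 0.0 0 0 0 | 3 -0.05024933200115586
side 0.01 0 0 0 | 4 -0.052847710263481784
side 0.02 0 0 0 | 3 -0.052185685621218385
side 0.03 0 0 0 | 8 -0.05012260655204913
side 0.04 0 0 0 | 13 -0.039135493873438905
```

```bash
python3 -m pendant '[[[0,0,0],[-0.0034,0.004,0.0025],1],[[0,0,0],[-0.0033,0.0079,0.0049],1],[[0,0,0],[0,0.0119,0.0074],1],[[0,0,0],[0,0.0119,0.0074],1],[[0,0,0],[0,0.0119,0.0074],1],[[0,0,0],[0,0.0119,0.0074],1],[[0,0,0],[0,0.0119,0.0074],1],[[0,0,0],[0,0.0079,0.0049],1]]'; python3 -m pendant '[[[0,0,0],[0,0.004,0.0025],1],[[0,0,0],[0,0,0],1],[[0,0,0],[0,0,0],1]]';python3 chk.py; python3 -c "
from h import *
grab('wrist'); save('wrist','w12.png');grab('side'); save('side','d12.png',(260,160,400,300),5);grab('scene'); save('scene','s12.png',(160,80,280,200),5)"
```

```text
time: 16.58
position: [0.5667, -0.2427, 0.2973]
tool_rot: [1.606, 2.225, 0.638]
ft_force: [-0.2, 0.2, -3.7]
grip_width: 0.13
time: 16.95
position: [0.57, -0.2422, 0.2973]
tool_rot: [1.608, 2.224, 0.637]
ft_force: [-0.1, -0.3, -4.7]
grip_width: 0.133
t 16.95 g [ 0.5605 -0.2454  0.3134] rel seat scale axes 1.7525436535183177e-05 -0.0014581627443122532 0.0433913528068538 F [-0.1123 -0.3011 -4.7379] q [ 1.3278 -0.0063 -0.7034  1.786  -0.5155  1.069   1.1278]
M [-0.3135  0.8054  0.503   0.9496  0.266   0.166  -0.0001  0.5297 -0.8482]
tool comps of scale +X, up: [0.0011 0.8482 0.5297] [-0.0001  0.5297 -0.8482]
```

View pics/w12.png

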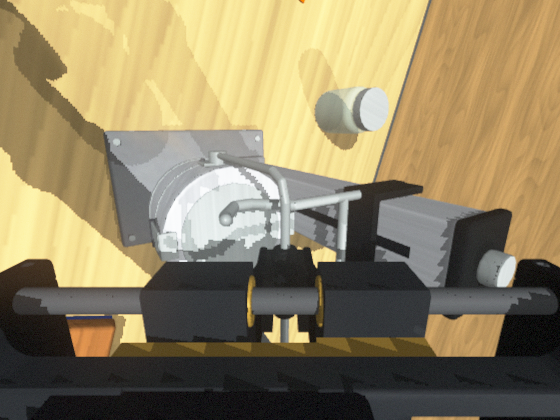

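View pics/d12.png

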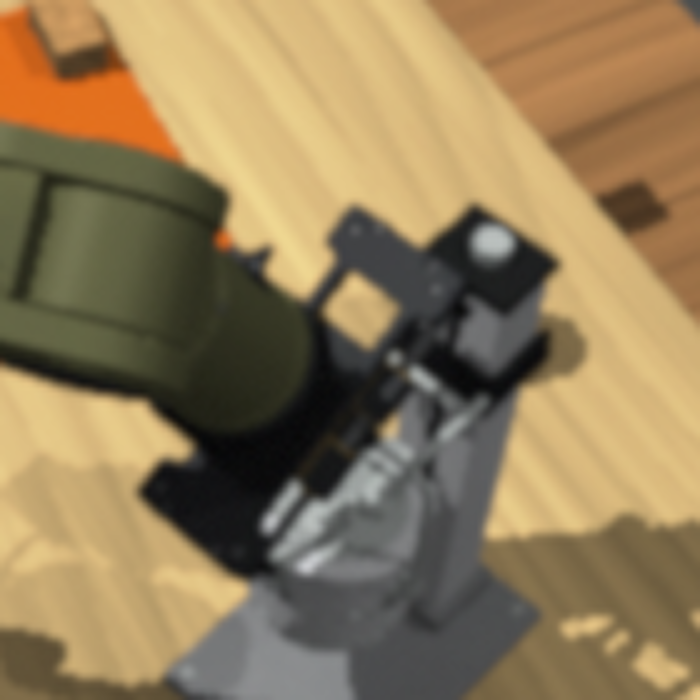

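View pics/s12.png

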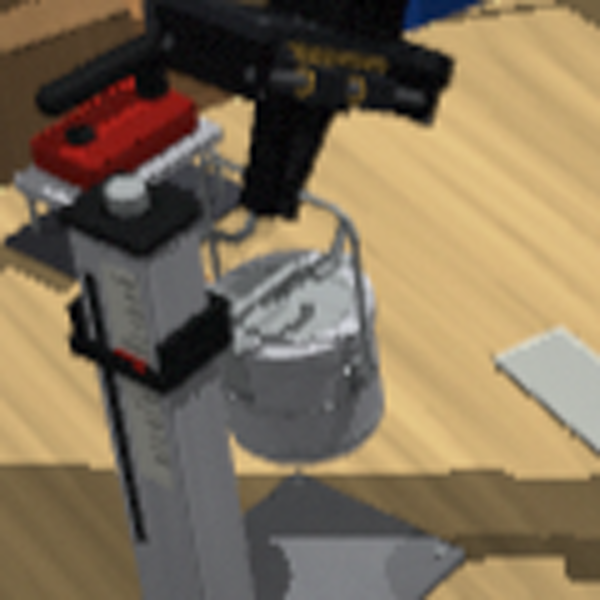

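```bash
python3 -m pendant '[[[0,0,0],[0.0012,-0.0012,0.0018],1],[[0,0,0],[0,-0.0023,0.0037],1],[[0,0,0],[0,-0.0027,0.0042],1],[[0,0,0],[0,-0.0027,0.0042],1],[[0,0,0],[0,-0.0027,0.0042],1],[[0,0,0],[0,-0.0027,0.0042],1],[[0,0,0],[0,-0.0023,0.0037],1],[[0,0,0],[0,-0.0016,0.0026],1]]';python3 chk.py;python3 -m pendant '[[[0,0,0],[0,-0.0011,0.0017],1],[[0,0,0],[0,0,0],1],[[0,0,0],[0,0,0],1]]';python3 chk.py; python3 -c "
from h import *
grab('wrist'); save('wrist','w13.png',(140,140,400,340),3)"
```

```text
time: 18.1
position: [0.5696, -0.2408, 0.2631]
tool_rot: [1.607, 2.225, 0.638]
ft_force: [0.7, -0.2, -5.1]
grip_width: 0.132
t 18.1 g [ 0.5601 -0.2439  0.2792] rel seat scale axes 7.463777096361505e-05 3.4856095987407285e-05 0.009191215839703448 F [ 0.726  -0.2302 -5.0715] q [ 1.3229  0.0142 -0.7092  1.8388 -0.5186  1.0033  1.154 ]
M [-0.3141  0.8052  0.5029  0.9494  0.2663  0.1666  0.0002  0.5298 -0.8481]
tool comps of scale +X, up: [0.0005 0.8481 0.5298] [ 0.0002  0.5298 -0.8481]
time: 18.48
position: [0.5698, -0.2409, 0.2617]
tool_rot: [1.607, 2.224, 0.638]
ft_force: [0.2, 0.2, -4.7]
grip_width: 0.134
t 18.48 g [ 0.5603 -0.244   0.2778] rel seat scale axes 0.00023147971748790992 -0.00011068052457290176 0.007799288899836554 F [ 0.2125  0.1737 -4.7411] q [ 1.3226  0.0154 -0.7096  1.8409 -0.5187  0.9997  1.1554]
M [-0.3142  0.8049  0.5034  0.9494  0.2666  0.1662 -0.0005  0.5301 -0.8479]
tool comps of scale +X, up: [0.0004 0.8479 0.5301] [-0.0005  0.5301 -0.8479]
```

View pics/w13.png

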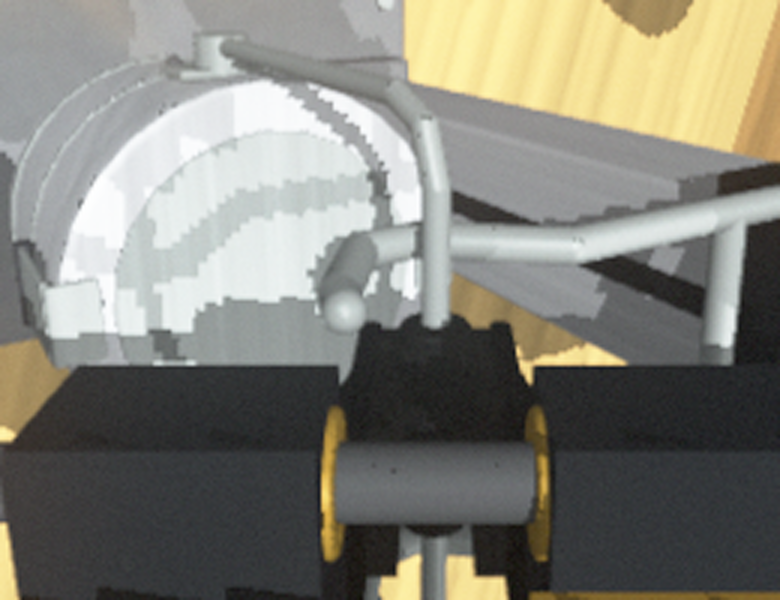

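The crossbar at crop (435,250) is behind the prong tip, right over the hollow. Easing down.

```bash
python3 -m pendant '[[[0,0,0],[0,-0.0011,0.0017],1],[[0,0,0],[0,-0.0011,0.0017],1],[[0,0,0],[0,-0.0011,0.0017],1],[[0,0,0],[0,-0.0011,0.0017],1],[[0,0,0],[0,-0.0011,0.0017],1],[[0,0,0],[0,-0.0011,0.0017],1],[[0,0,0],[0,0,0],1],[[0,0,0],[0,0,0],1]]';python3 chk.py|head -1;python3 -m pendant '[[[0,0,0],[0,-0.0011,0.0017],1],[[0,0,0],[0,-0.0011,0.0017],1],[[0,0,0],[0,-0.0011,0.0017],1],[[0,0,0],[0,-0.0011,0.0017],1],[[0,0,0],[0,0,0],1],[[0,0,0],[0,0,0],1]]';python3 chk.py|head -1; python3 -c "
from h import *
grab('wrist'); save('wrist','w14.png',(140,140,400,340),3)"
```

```text
time: 19.52
position: [0.5696, -0.2409, 0.2495]
tool_rot: [1.607, 2.224, 0.638]
ft_force: [0.1, -0.1, -3.9]
grip_width: 0.134
t 19.52 g [ 0.5601 -0.244   0.2656] rel seat scale axes 6.271083059292167e-05 -5.6222083478606085e-05 -0.004359079716623471 F [ 0.1402 -0.1077 -3.9246] q [ 1.3208  0.0251 -0.7114  1.858  -0.5186  0.9759  1.1645]
time: 20.27
position: [0.5696, -0.2409, 0.2414]
tool_rot: [1.607, 2.224, 0.638]
ft_force: [0.0, 0.6, -0.7]
grip_width: 0.131
t 20.27 g [ 0.56   -0.244   0.2575] rel seat scale axes 5.2052289808692034e-06 -2.8190970351631213e-05 -0.01248224547240162 F [ 0.0386  0.5618 -0.7309] q [ 1.3194  0.0322 -0.7126  1.869  -0.5185  0.9598  1.1705]
```

View pics/w14.png

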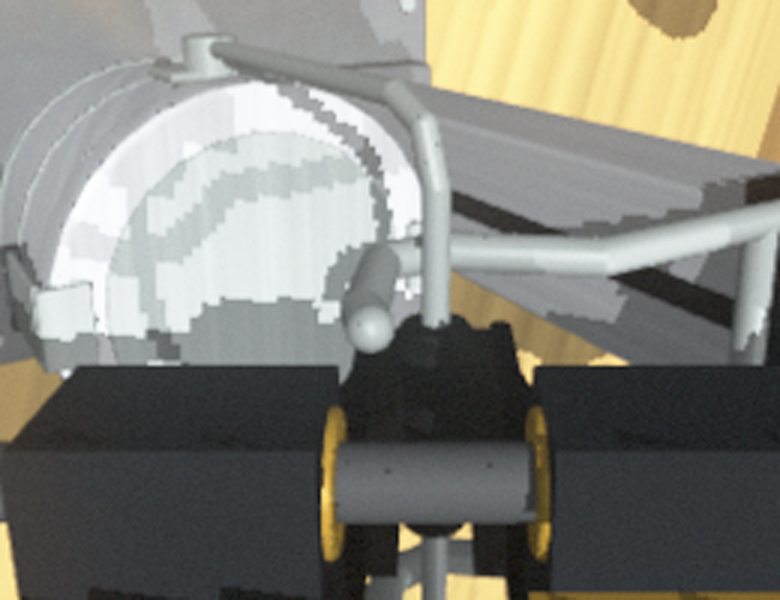

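```bash
cat > hk.py <<'E'
from h import *
import sys
np.set_printoptions(precision=4,suppress=True)
a=.32;SX=np.array([np.cos(a),np.sin(a),0]);SY=np.array([-SX[1],SX[0],0]);S=np.array([.560,-.244,.270])
N=int(sys.argv[1]); F=[];B=[];H=[];T=[]
for i in range(N):
    F.append(st()['ft_force'][2]); W=cloud(grab('wrist')); D=W-S; x=D@SX;y=D@SY;z=D[...,2]
    k=(abs(x-.003)<.03)&(y>.036)&(y<.046)&(z>-.06)&(z<.04)&(abs(x)<.008); B.append(np.percentile(z[k],80) if k.sum() else np.nan)
    k=(x<-.012)&(x>-.03)&(y>.025)&(y<.04)&(z>-.06)&(z<.04); T.append(np.percentile(z[k],95) if k.sum() else np.nan)
    k=(x>.005)&(x<.009)&(y>.025)&(y<.04)&(z>-.06)&(z<.04); H.append(np.percentile(z[k],90) if k.sum() else np.nan)
print('F',np.mean(F),np.std(F)/np.sqrt(N),'bar top rel',np.mean(B),'tip top rel (unloaded .021)',np.mean(T),'hollow rear (unloaded ~.000)',np.mean(H),'t',st()['time'],'z',st()['position'][2])
E
python3 hk.py 12
```

```text
F -1.4351449322791392 0.1504435785975086 bar top rel -0.01108481465486818 tip top rel (unloaded .021) 0.008300053205477678 hollow rear (unloaded ~.000) -0.012295328180786297 t 20.925 z 0.24128588187588837
```

```bash
python3 -m pendant '[[[0,0,0],[0,-0.0008,0.0013],1],[[0,0,0],[0,-0.0011,0.0017],1],[[0,0,0],[0,-0.0008,0.0013],1],[[0,0,0],[0,0,0],1],[[0,0,0],[0,0,0],1]]'; python3 hk.py 16
```

```text
time: 21.55
position: [0.5695, -0.2409, 0.2363]
tool_rot: [1.607, 2.224, 0.638]
ft_force: [2.0, 1.3, -0.6]
grip_width: 0.132
F -0.4324947924100543 0.10323958539500118 bar top rel -0.016194225860937227 tip top rel (unloaded .021) 0.03960244094593897 hollow rear (unloaded ~.000) -0.017310347216378714 t 22.35 z 0.23615560587986914
```

```bash
python3 -m pendant '[[[0,0,0],[0,-0.0005,0.0008],1],[[0,0,0],[0,-0.0005,0.0008],1],[[0,0,0],[0,0,0],1],[[0,0,0],[0,0,0],1]]'; python3 hk.py 24; python3 chk.py | head -1;  python3 -c "
from h import *
save('wrist','w15.png',(140,140,400,340),3)"
```

```text
time: 22.85
position: [0.5694, -0.2409, 0.2343]
tool_rot: [1.607, 2.224, 0.638]
ft_force: [1.7, 1.2, -0.0]
grip_width: 0.138
F 0.001166628975442829 0.1112404692011227 bar top rel -0.018140978447546006 tip top rel (unloaded .021) 0.039636586973401826 hollow rear (unloaded ~.000) -0.019316404952248897 t 24.05 z 0.2342291067425328
t 24.05 g [ 0.5598 -0.2441  0.2503] rel seat scale axes -0.00021404135343846105 6.367830500424039e-07 -0.019657488001917633 F [ 2.4337  0.5211 -0.8978] q [ 1.3182  0.0387 -0.7135  1.8785 -0.5178  0.9459  1.1753]
```

View pics/w15.png

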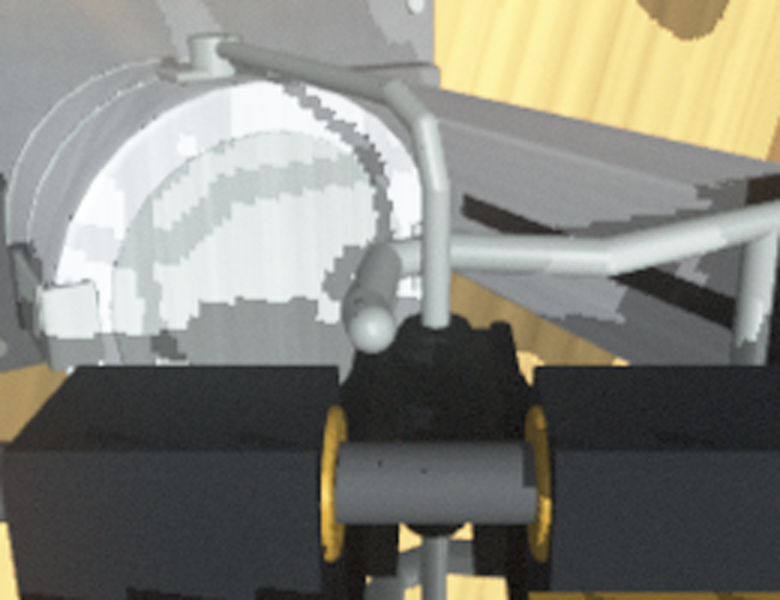

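```bash
python3 - <<'E'
from h import *
np.set_printoptions(precision=4,suppress=True)
a=.32;SX=np.array([np.cos(a),np.sin(a),0]);SY=np.array([-SX[1],SX[0],0]);S=np.array([.560,-.244,.270])
W=cloud(load('wrist')); D=W-S; x=D@SX;y=D@SY;z=D[...,2]
for lo in np.arange(-.03,.045,.003):
    k=(x>=lo)&(x<lo+.003)&(y>.024)&(y<.0385)&(z>-.045)&(z<.03)
    print(round(lo+.0015,4),k.sum(),np.percentile(z[k],[10,50,90]) if k.sum() else '',np.median(y[k]) if k.sum() else '')
k=(y>.038)&(y<.048)&(abs(x)<.02)&(z>-.04)&(z<.01); print('bar',k.sum(),x[k].min(),x[k].max(),np.median(x[k]),np.percentile(z[k],90))
s=[];
E
python3 - <<'E'
from h import *
F=[];Q=[]
for i in range(6):
    s=st();F.append(np.r_[s['ft_force'],s['torque']]);eyes.get_image('side')
print(np.mean(F,0))
E
```

```text
-0.0285 0  
-0.0255 64 [-0.004  -0.0012  0.0004] 0.031012287460509796
-0.0225 163 [-0.0071 -0.0004  0.0012] 0.03242411836484544
-0.0195 93 [-0.0109 -0.004   0.0009] 0.033200988254680305
-0.0165 54 [-0.0157 -0.0109 -0.008 ] 0.033489912929609914
-0.0135 54 [-0.0202 -0.0152 -0.0113] 0.03333933899536562
-0.0105 49 [-0.024  -0.0186 -0.0146] 0.03346291661032142
-0.0075 41 [-0.0262 -0.0225 -0.0183] 0.033255729988676964
-0.0045 60 [-0.0256 -0.0235 -0.0223] 0.03222663323109776
-0.0015 236 [-0.0239 -0.0196 -0.018 ] 0.03165876038601213
0.0015 83 [-0.0191 -0.0184 -0.0179] 0.031297736281264275
0.0045 32 [-0.023  -0.0219 -0.0209] 0.03112021505560685
0.0075 95 [-0.0231 -0.0209 -0.0192] 0.03133328603159719
0.0105 96 [-0.0207 -0.0185 -0.017 ] 0.03162121521461966
0.0135 97 [-0.0183 -0.0161 -0.0144] 0.031658056695999914
0.0165 106 [-0.0156 -0.0137 -0.0114] 0.03130840019410854
0.0195 94 [-0.0129 -0.0109 -0.0094] 0.03166658214989604
0.0225 102 [-0.0107 -0.0084 -0.0069] 0.0316114600214428
0.0255 91 [-0.0086 -0.0063 -0.005 ] 0.031509206979225345
0.0285 59 [-0.0078 -0.0054 -0.0047] 0.0318407140637268
0.0315 56 [-0.0078 -0.0056 -0.0046] 0.0321677547696653
0.0345 56 [-0.0075 -0.0053 -0.0045] 0.03202890601980338
0.0375 49 [-0.0075 -0.0053 -0.0044] 0.03188675804999522
0.0405 52 [-0.0072 -0.0056 -0.0046] 0.03194641914551587
0.0435 50 [-0.007  -0.0054 -0.0046] 0.03152970881447076
bar 200 -0.002447158430656713 0.0025388191550018823 -0.0007557279048363411 -0.018060498695348908
[ 2.8554101   0.87908021 -0.00617808 -0.06343854 -0.00490895  0.05749013]
```

```bash
python3 -m pendant '[[[0,0,0],[0.0002,0.0004,0.0003],1],[[0,0,0],[0,0,0],1],[[0,0,0],[0,0,0],1]]'; python3 - <<'E'
from h import *
F=[];Q=[]
for i in range(14):
    s=st();F.append(np.r_[s['ft_force'],s['torque']]);eyes.get_image('side')
print(np.mean(F,0),s['time'])
E
python3 chk.py|head -1
```

```text
time: 24.72
position: [0.5695, -0.2409, 0.234]
tool_rot: [1.608, 2.224, 0.637]
ft_force: [1.2, 0.3, -0.4]
grip_width: 0.133
[ 0.10615459 -0.28271074 -0.32492649 -0.27803831  0.42462379 -0.03268223] 25.375
t 25.43 g [ 0.56   -0.2439  0.2502] rel seat scale axes 5.4248041017782405e-05 5.4693866165887014e-05 -0.019820607029331527 F [-0.1548 -1.5919 -0.7738] q [ 1.3176  0.0391 -0.7138  1.8784 -0.5169  0.9452  1.1741]
```

```bash
python3 -m pendant '[[[0,0,0],[0,-0.0004,0.0006],1],[[0,0,0],[0,0,0],1],[[0,0,0],[0,0,0],1],[[0,0,0],[0,0,0],1]]'; python3 - <<'E'
from h import *
F=[];Q=[]
for i in range(20):
    s=st();F.append(np.r_[s['ft_force'],s['torque']]);eyes.get_image('side')
print(np.mean(F,0),np.std(F,0)/4.5,s['time'])
E
python3 chk.py|head -1
```

```text
time: 25.92
position: [0.5696, -0.2407, 0.2334]
tool_rot: [1.607, 2.224, 0.637]
ft_force: [-1.3, -1.4, 1.5]
grip_width: 0.133
[-1.37022395 -1.56726705  0.4013164  -0.50326076  0.70415365 -0.10702558] [0.15369227 0.09784714 0.08726459 0.01046503 0.00834781 0.00569707] 26.875
t 26.93 g [ 0.5601 -0.2438  0.2496] rel seat scale axes 0.00019750090719282426 0.0001319286966887994 -0.020432713719204548 F [-1.2882 -1.2032 -0.4952] q [ 1.3174  0.0397 -0.714   1.8793 -0.5171  0.9437  1.1747]
```

```bash
python3 -c "
from h import *
grab('side'); save('side','d16.png',(240,150,380,290),5);grab('scene'); save('scene','s16.png',(150,50,290,190),5);grab('wrist'); save('wrist','w16.png')"
```

```text
(no output)
```

View pics/d16.png

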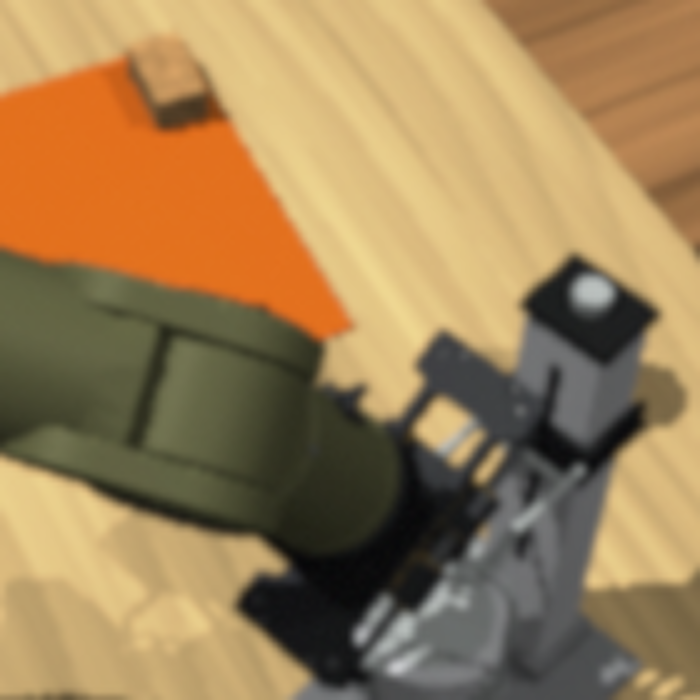

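View pics/s16.png

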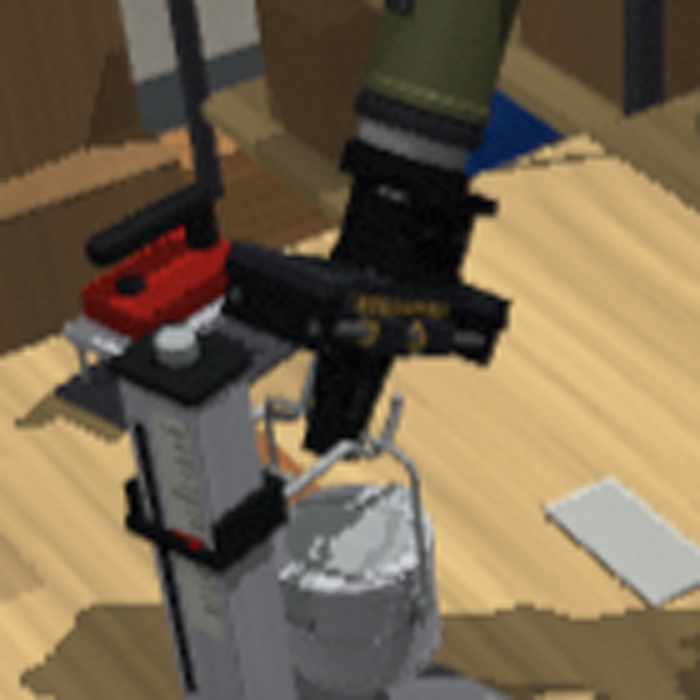

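View pics/w16.png

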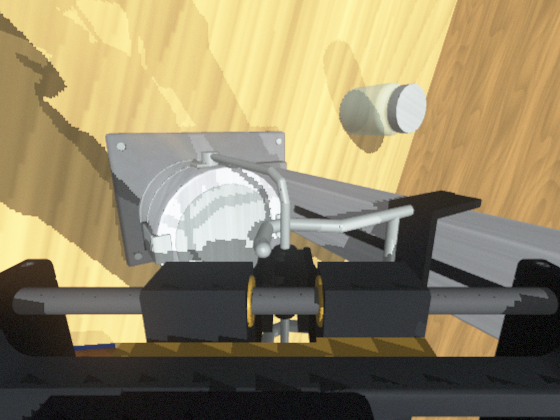

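```bash
python3 - <<'E'
from h import *
np.set_printoptions(precision=4,suppress=True)
a=.32;SX=np.array([np.cos(a),np.sin(a),0]);SY=np.array([-SX[1],SX[0],0]);S=np.array([.560,-.244,.270])
for n in('scene','side'):
    d=load(n);W=cloud(d); D=W-S; x=D@SX;y=D@SY;z=D[...,2];c=d['color'].astype(int)
    for lo in np.arange(-.06,.18,.01):
        k=(z>=lo)&(z<lo+.01)&(x>-.2)&(x<.2)&(abs(y)<.07)
        col=k&(x>.085)&(abs(y)<.05); gr=k&(x<.085)&(x>-.05)
        print(n,round(lo,3),'col xmin',np.percentile(x[col],3) if col.sum()>3 else '',"  grip xmax",np.percentile(x[gr],97) if gr.sum()>3 else '', gr.sum())
E
```

```text
scene -0.06 col xmin 0.09505432911281012   grip xmax 0.003182272485904502 8
scene -0.05 col xmin 0.09559288658568638   grip xmax 0.004643370591094825 9
scene -0.04 col xmin 0.0942844233376853   grip xmax 0.014947994744745846 12
scene -0.03 col xmin 0.09328762378585237   grip xmax 0.022400015377748536 63
scene -0.02 col xmin 0.09138805070704228   grip xmax 0.051998483190354786 126
scene -0.01 col xmin 0.09240196438035046   grip xmax 0.07935178329923803 122
scene 0.0 col xmin 0.08883914791581951   grip xmax 0.08392965759991815 64
scene 0.01 col xmin 0.09275881857252974   grip xmax 0.00465487545553045 39
scene 0.02 col xmin 0.09286734736549498   grip xmax 0.002048476220002877 44
scene 0.03 col xmin 0.09474887472534858   grip xmax 0.003766052748252638 35
scene 0.04 col xmin 0.09613831176918762   grip xmax 0.003234589591111422 40
scene 0.05 col xmin 0.09460711247276106   grip xmax 0.002634622796799177 63
scene 0.06 col xmin 0.0963470630925393   grip xmax 0.045936325210816864 112
scene 0.07 col xmin 0.09364743561543248   grip xmax 0.046551112503924644 191
scene 0.08 col xmin 0.089417465108
[... 1241 characters left out ...]
 col xmin 0.08775467245633704   grip xmax 0.0016561981066692945 84
side 0.06 col xmin 0.0878340740721551   grip xmax 0.01590880400040474 90
side 0.07 col xmin 0.08736444534145915   grip xmax 0.03756548561284278 63
side 0.08 col xmin 0.08543272872426237   grip xmax 0.0339460178216997 57
side 0.09 col xmin 0.08712717472242858   grip xmax 0.02818024852355646 146
side 0.1 col xmin 0.10212825707477909   grip xmax 0.03126997664233889 172
side 0.11 col xmin    grip xmax 0.029433660657771518 8
side 0.12 col xmin    grip xmax  0
side 0.13 col xmin    grip xmax  0
side 0.14 col xmin    grip xmax  0
side 0.15 col xmin    grip xmax  0
side 0.16 col xmin    grip xmax  0
side 0.17 col xmin    grip xmax  0
```

```bash
python3 -m pendant '[[[0,0,0],[-0.0001,0,-0.0002],1],[[0,0,0],[0,0,0],1]]' 20; python3 -m pendant '[[[0,0,0],[0,0,0],1],[[0,0,0],[0,0,0],1]]' 3; python3 - <<'E'
from h import *
F=[];Q=[]
for i in range(16):
    s=st();F.append(np.r_[s['ft_force'],s['torque']]);eyes.get_image('side')
print(np.mean(F,0),np.std(F,0)/4.5,s['time'])
E
python3 chk.py|head -1
```

```text
time: 27.32
position: [0.5702, -0.2402, 0.2339]
tool_rot: [1.606, 2.224, 0.639]
ft_force: [1.1, -1.2, -0.3]
grip_width: 0.143
time: 27.58
position: [0.5701, -0.2402, 0.2339]
tool_rot: [1.606, 2.225, 0.639]
ft_force: [2.0, -0.0, -0.1]
grip_width: 0.146
[ 2.64220242  0.66039133  0.39397741 -0.03488199 -0.01518952 -0.02547982] [0.12760025 0.11369935 0.06538239 0.0170805  0.0114849  0.01316514] 28.325
t 28.38 g [ 0.5601 -0.2436  0.2496] rel seat scale axes 0.00016326163069286308 0.0003221628682238535 -0.020364424460227792 F [ 2.6632  1.1058 -0.376 ] q [ 1.3175  0.0397 -0.7141  1.8792 -0.5173  0.9445  1.1748]
```

```bash
python3 -m pendant '[[[0,0,0],[0,0,0],0.6],[[0,0,0],[0,0,0],0.5],[[0,0,0],[0,0,0],0.4],[[0,0,0],[0,0,0],0.3],[[0,0,0],[0,0,0],0.2],[[0,0,0],[0,0,0],0.2]]'; python3 hk.py 6; python3 chk.py|head -1; python3 -c "
from h import *
grab('wrist'); save('wrist','w17.png',(140,120,400,340),3)
grab('scene'); save('scene','s17.png',(150,50,290,190),5)"
```

```text
time: 29.12
position: [0.5697, -0.2407, 0.2336]
tool_rot: [1.607, 2.225, 0.638]
ft_force: [-0.2, -0.3, -0.2]
grip_width: 0.392
F -0.10208985206092425 0.16179689012605714 bar top rel -0.018384352326490706 tip top rel (unloaded .021) 0.03963779449612014 hollow rear (unloaded ~.000) -0.01938069210991711 t 29.425 z 0.233622495212841
t 29.43 g [ 0.5601 -0.2439  0.2497] rel seat scale axes 0.00012231237847018896 6.725951677817222e-05 -0.020263873473649524 F [-0.1456 -0.3542 -0.632 ] q [ 1.3176  0.0396 -0.714   1.879  -0.5172  0.9442  1.1748]
```

View pics/w17.png

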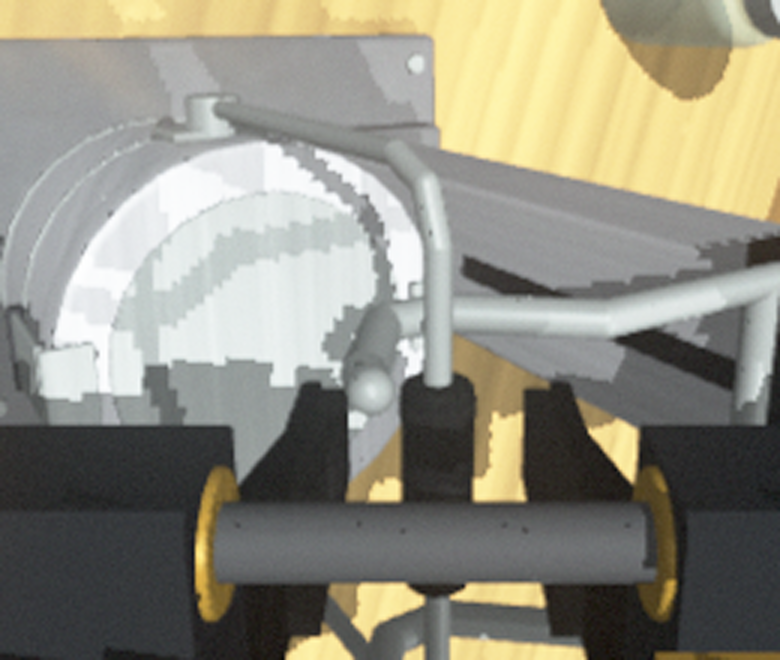

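View pics/s17.png

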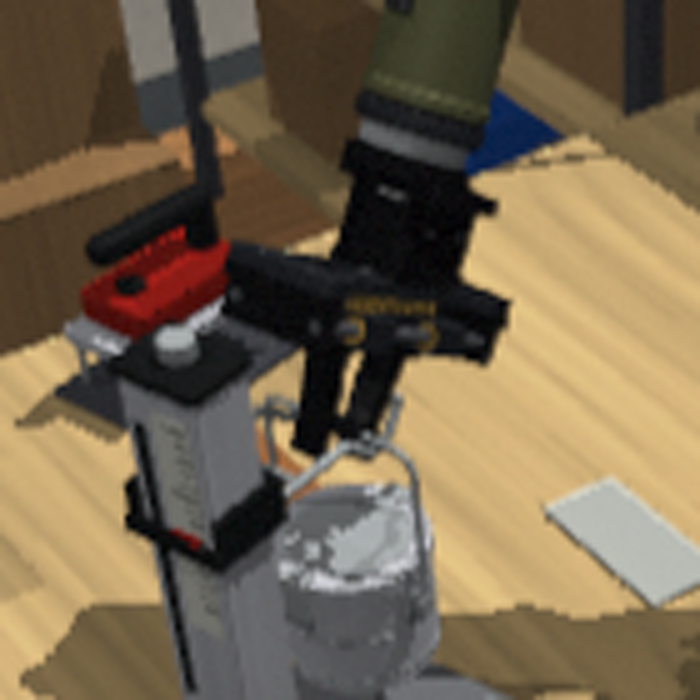

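```bash
python3 -m pendant '[[[0,0,0],[0,0,-0.004],0.2],[[0,0,0],[0,0,-0.008],0.2],[[0,0,0],[0,0,-0.01],0.2],[[0,0,0],[0,0,-0.012],0.2],[[0,0,0],[0,0,-0.015],0.2],[[0,0,0],[0,0,-0.02],0.2],[[0,0,0],[0,0,-0.02],0.2],[[0,0,0],[0,0,-0.02],0.2]]'; python3 -m pendant '[[[0,0,0],[0,0,-0.02],0.2],[[0,0,0],[0,0,-0.01],0.2],[[0,0,0],[0,0,0],0.2],[[0,0,0],[0,0,0],0.2]]'; python3 -c "
from h import *
grab('wrist'); save('wrist','w18.png')
grab('scene'); save('scene','s18.png',(120,60,320,240),4);grab('scene');save('scene','s19.png');print(st()['ft_force'],st()['time'])"
```

```text
time: 30.52
position: [0.5142, -0.2592, 0.3275]
tool_rot: [1.607, 2.224, 0.637]
ft_force: [0.2, 0.1, -0.9]
grip_width: 0.401
time: 31.02
position: [0.4997, -0.2634, 0.3509]
tool_rot: [1.607, 2.225, 0.638]
ft_force: [-0.6, 0.1, -0.2]
grip_width: 0.403
[ 0.13444752 -0.2509616  -0.43997836] 31.175
```

View pics/w18.png

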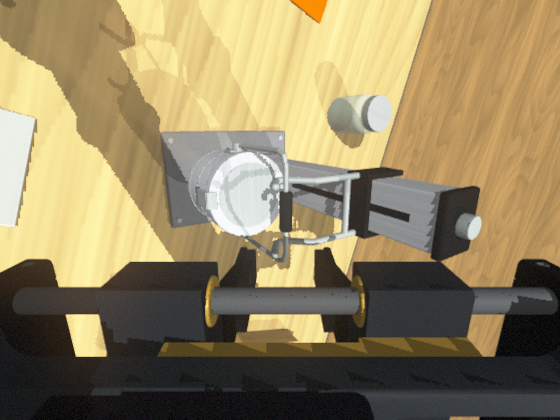

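View pics/s18.png

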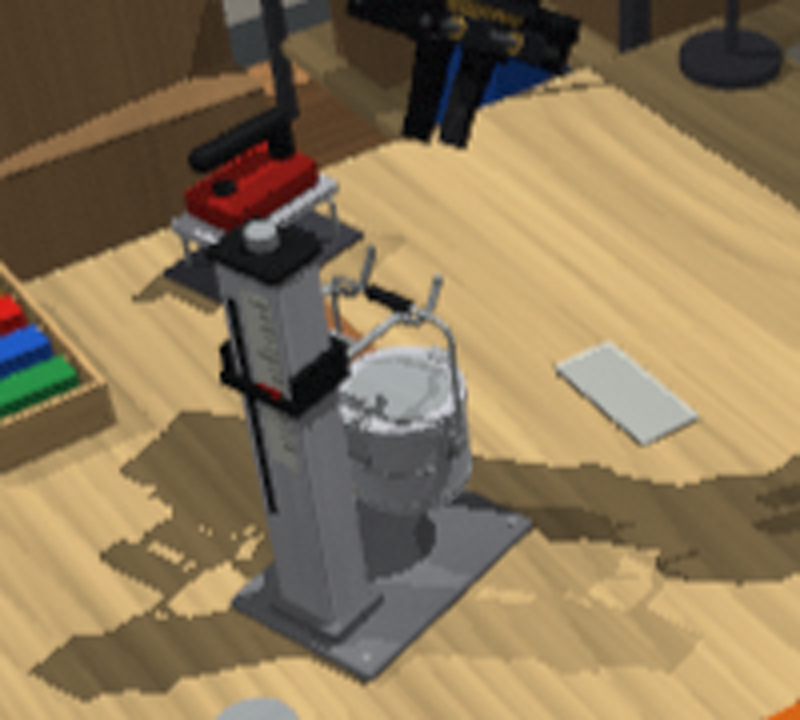

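View pics/s19.png

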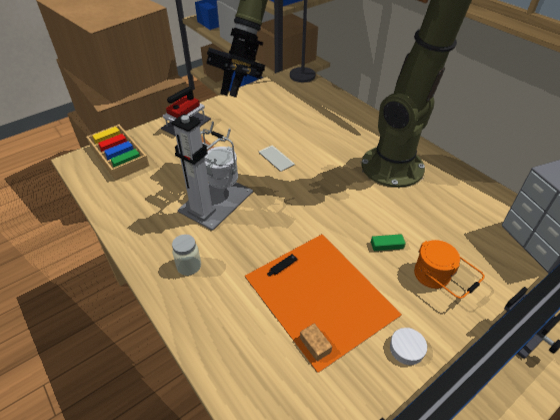

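The tin hangs in both prongs with its sleeve between them, and the gripper is clear. I'll check that it's at rest, the sink, the tilt and the clearance.

```bash
python3 -m pendant '[[[0,0,0],[0,0,0],0.2],[[0,0,0],[0,0,0],0.2],[[0,0,0],[0,0,0],0.2],[[0,0,0],[0,0,0],0.2],[[0,0,0],[0,0,0],0.2],[[0,0,0],[0,0,0],0.2],[[0,0,0],[0,0,0],0.2],[[0,0,0],[0,0,0],0.2]]' >/dev/null; python3 - <<'E'
from h import *
np.set_printoptions(precision=4,suppress=True)
a=.32;SX=np.array([np.cos(a),np.sin(a),0]);SY=np.array([-SX[1],SX[0],0]);S=np.array([.560,-.244,.270])
s0=load('scene')['color'].astype(int)
for i in range(8):
    d=grab('wrist');W=cloud(d); D=W-S; x=D@SX;y=D@SY;z=D[...,2];c=d['color'].astype(int)
    k=(abs(x)<.06)&(abs(y)<.045)&(z>-.12)&(z<-.085)
    A=np.c_[x[k],y[k],np.ones(k.sum())]; p=np.linalg.lstsq(A,z[k],rcond=None)[0]
    b=(c.max(-1)<60)&(abs(x)<.02)&(abs(y)<.03)&(abs(z+.015)<.02)
    print(round(st()['time'],2),'lid',x[k].mean(),y[k].mean(),z[k].mean()+.27,'tilt',p[:2],'sleeve',b.sum(),x[b].mean(),y[b].mean(),z[b].mean())
E
```

```text
32.23 lid -0.007668841469354693 0.0022837958094321714 0.16653075000126438 tilt [-0.0043 -0.0081] sleeve 2 -0.005640078819079352 -0.009146093612562302 -0.01989352731610028
32.27 lid -0.007695920560628785 0.002308418308063027 0.16652036711985863 tilt [-0.0041 -0.0079] sleeve 2 -0.005622221265473552 -0.004261527182805808 -0.01893089734497755
32.33 lid -0.007706103659515983 0.0022306387451214464 0.16652479329156689 tilt [-0.0034 -0.0085] sleeve 3 -0.005579690600353276 -0.008142848589670884 -0.019984234117667282
32.38 lid -0.007703557498802366 0.002248962237242251 0.16650999592115134 tilt [-0.004  -0.0084] sleeve 3 -0.0017310338543457535 -0.008631583491984667 -0.018031273354885097
32.42 lid -0.007704410668889495 0.0022035456992500137 0.1665146637602997 tilt [-0.0034 -0.0083] sleeve 2 -0.005654600314642365 -0.005265636544283035 -0.01888810580528255
32.48 lid -0.007700914999159339 0.0022760408649214704 0.16650188462846194 tilt [-0.0032 -0.0085] sleeve 3 -0.004949698586869322 -0.004063548424294387 -0.01972366548209868
32.52 lid -0.00770846558682684 0.0022472653361639517 0.16651687461870834 tilt [-0.0042 -0.0079] sleeve 2 -0.0003814729962038749 -0.004629165219021054 -0.01713989173438804
32.58 lid -0.007665842373685654 0.002225457658921596 0.16652004098730588 tilt [-0.0036 -0.0085] sleeve 2 -0.004739110544129239 -0.008404651570727572 -0.018526632313041164
```

At rest: the lid height stays at 0.1665 m to within 0.03 mm, the tilt is under 0.01 rad and the hook has sunk about 20 mm. Handing in.

```bash
python3 -c "
from h import *
print(order.close_job(), st()['time'])"
```

```text
the job is handed in; nothing more can be done
the job is handed in; nothing more can be done
```

The tin is hanging by its bail on the scale's hook, and I handed the job in at about 33 s. The interface gives no verdict, so what follows is from my own checks.

**What I did:**
- I gripped the sleeve with the bail flat, swung the bail upright while the tin stood on the mat, then lifted the tin and carried it to the hook.
- I leaned the gripper back 32° so it would clear the column, then eased the crossbar onto both prongs.
- I kept lowering until the wrist carried no measurable weight, then let go and backed off.

**Last checks:**
- **Hook:** it has sunk about 20 mm, which matches the roughly 4.5 N I felt while carrying the tin.
- **Tin:** it hangs still. Lid height held to within 0.03 mm over 0.35 s, tilt is under 0.01 rad, and its underside is about 74 mm above the counter.
- **Crossbar:** it sat in the middle of the hollow, within about 1 mm, just before I let go. Afterwards I only confirmed by eye that it still lies across both prongs.
- **Bystanders:** none looks moved in the last picture. I judged that by eye only and did not measure it.

**Readings that disagreed:** Just before release the wrist showed a sideways force of 2 to 3 N that changed sign when I shifted the tool by 0.5 mm. I found no contact with the column and put it down to the crossbar sticking on the prongs. It vanished once the fingers opened. My automatic readings of the prong tip and the sleeve in the last pictures were unreliable, so I did not use them.

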